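# Pry open the ring case and hang the weight rings on the drying rack

### The job

Slip the spatula's blade into the notch under the lid of the grey case, pry the stuck lid up with the blade and swing it wide open. Hang every flask ring from the case on a peg of the drying rack, one ring to a peg and right down on the deck, then shut the lid fully. Leave the spatula lying flat on its black mat, wholly on it, and do not disturb the beaker, wash bottle or flask.

Things in the scene. Friction and masses are not known exactly. Their poses are not given: they have to be found in the camera images.
- case: Grey plastic storage case fixed to the bench, 135 (x) x 255 (y) x 50 mm high, walls and floor 5 mm thick; origin at the centre of its underside. Its front wall, with the pry notch, faces its own -x (towards the robot); the lid is hinged along its far +x rim. The rings lie flat in a row along its y, about 60 mm apart.
- notch (a point): Centre of the pry notch, at the outer face of the case's front wall: a gap 50 mm wide (y) and 10 mm high between the front wall and the underside of the shut lid, 40 to 50 mm above the bench; open through the 5 mm wall into the case. Too low for a finger.
- lid (a joint): Angle of the blue lid with white panel (135 x 255 x 6 mm, 0.1 kg, no handle, flush with the case all round, a yellow 50 mm bar on top of its front edge over the notch): 0 shut, 1.57 upright, stops at 1.9. Its hinge is stiff (0.09 N m): the lid stays at whatever angle it is left.
- lid_hinge (a point): Middle of the lid's hinge line, at the far top rim of the case, at the level of the lid's underside; the axis runs along the case's y. Turns with the lid.
- lid_edge (a point): Middle of the lid's free (front) edge, at its underside, 135 mm from the hinge line.
- spatula: Loose stiff spatula, 180 mm long, 60 g: orange handle 100 long x 26 wide x 16 mm thick, steel blade 80 long x 20 wide x 2.5 mm thick in the middle of the handle's thickness, alike on both faces. Origin where the blade leaves the handle, at mid thickness; x points along the blade to its tip, y across the width, z out of the flat face. It lies flat on the mat at the start.
- spatula_tip (a point): Tip of the spatula's blade, 80 mm from its origin.
- mat: Black rubber mat fixed to the bench, 280 (x) x 140 (y) x 4 mm; origin at the centre of its underside. Place of the spatula.
- rack: White drying rack fixed to the bench, base 170 (x) x 130 (y) mm; origin at the centre of its underside. It carries a deck that slopes down towards the rack's -x by 0.35 rad (20 degrees), with four green pegs standing square to the deck, so they lean towards -x.
- peg0 (a point): Foot of peg 0 on the top of the sloping deck (the low front row, -y side); z points up along the peg, x up the slope. Pegs are 10 mm thick, 51 mm long with a round end, 80 mm apart along x and 62 mm along y.
- peg1 (a point): Foot of peg 1 on the top of the sloping deck (the low front row, +y side); z points up along the peg, x up the slope. Pegs are 10 mm thick, 51 mm long with a round end, 80 mm apart along x and 62 mm along y.
- peg2 (a point): Foot of peg 2 on the top of the sloping deck (the high rear row, -y side); z points up along the peg, x up the slope. Pegs are 10 mm thick, 51 mm long with a round end, 80 mm apart along x and 62 mm along y.
- peg3 (a point): Foot of peg 3 on the top of the sloping deck (the high rear row, +y side); z points up along the peg, x up the slope. Pegs are 10 mm thick, 51 mm long with a round end, 80 mm apart along x and 62 mm along y.
- ring_red: Loose red plastic-coated flask weight ring: outside diameter 50, bore 30, height 16 mm, about 120 g; origin at the centre of its underside, z along its axis. Absent (None) in some starts.
- ring_red_center (a point): Centre of the red ring.
- ring_yellow: Loose yellow plastic-coated flask weight ring: outside diameter 50, bore 30, height 16 mm, about 120 g; origin at the centre of its underside, z along its axis. Absent (None) in some starts.
- ring_yellow_center (a point): Centre of the yellow ring.
- ring_green: Loose green plastic-coated flask weight ring: outside diameter 50, bore 30, height 16 mm, about 120 g; origin at the centre of its underside, z along its axis. Absent (None) in some starts.
- ring_green_center (a point): Centre of the green ring.
- ring_white: Loose white plastic-coated flask weight ring: outside diameter 50, bore 30, height 16 mm, about 120 g; origin at the centre of its underside, z along its axis. Absent (None) in some starts.
- ring_white_center (a point): Centre of the white ring.
- beaker: Glass beaker, 66 mm wide, 85 mm high, standing beyond or beside the case; origin at the centre of its underside. To be left alone.
- wash_bottle: Clear wash bottle with red cap, 60 mm wide, 150 mm high, standing beyond or beside the case; origin at the centre of its underside. To be left alone.
- flask: Green glass flask, 80 mm wide, 110 mm high, standing beyond or beside the case; origin at the centre of its underside. To be left alone.
Things that resemble listed ones, but are neither listed nor needed, are in the scene too. What is meant by the rack is not brown, and is the smaller of those in its own colour.

How it is judged (in metres and radians):
On the way, in this order (a step that is already met when the one before it is completed fails the run):
1. the shut lid is pried up by the spatula's blade, fingers off the lid (value of joint lid between 0.12 and 0.7 rad and contact force between spatula and lid above 0.1 N and contact force between the fingers and lid below 0.2 N), for 0.1 s.
2. the lid is swung wide open (past 1.0 rad) (value of joint lid above 1 rad), for 0.2 s.
3. every ring hangs on a peg of its own, down on the deck (((x of ring_red_center in the frame of peg0 between -0.013 and 0.013 m and y of ring_red_center in the frame of peg0 between -0.013 and 0.013 m and z of ring_red_center in the frame of peg0 between 0 and 0.015 m) or (x of ring_red_center in the frame of peg1 between -0.013 and 0.013 m and y of ring_red_center in the frame of peg1 between -0.013 and 0.013 m and z of ring_red_center in the frame of peg1 between 0 and 0.015 m) or (x of ring_red_center in the frame of peg2 between -0.013 and 0.013 m and y of ring_red_center in the frame of peg2 between -0.013 and 0.013 m and z of ring_red_center in the frame of peg2 between 0 and 0.015 m) or (x of ring_red_center in the frame of peg3 between -0.013 and 0.013 m and y of ring_red_center in the frame of peg3 between -0.013 and 0.013 m and z of ring_red_center in the frame of peg3 between 0 and 0.015 m)) and ((x of ring_yellow_center in the frame of peg0 between -0.013 and 0.013 m and y of ring_yellow_center in the frame of peg0 between -0.013 and 0.013 m and z of ring_yellow_center in the frame of peg0 between 0 and 0.015 m) or (x of ring_yellow_center in the frame of peg1 between -0.013 and 0.013 m and y of ring_yellow_center in the frame of peg1 between -0.013 and 0.013 m and z of ring_yellow_center in the frame of peg1 between 0 and 0.015 m) or (x of ring_yellow_center in the frame of peg2 between -0.013 and 0.013 m and y of ring_yellow_center in the frame of peg2 between -0.013 and 0.013 m and z of ring_yellow_center in the frame of peg2 between 0 and 0.015 m) or (x of ring_yellow_center in the frame of peg3 between -0.013 and 0.013 m and y of ring_yellow_center in the frame of peg3 between -0.013 and 0.013 m and z of ring_yellow_center in the frame of peg3 between 0 and 0.015 m)) and ((x of ring_green_center in the frame of peg0 between -0.013 and 0.013 m and y of ring_green_center in the frame of peg0 between -0.013 and 0.013 m and z of ring_green_center in the frame of peg0 between 0 and 0.015 m) or (x of ring_green_center in the frame of peg1 between -0.013 and 0.013 m and y of ring_green_center in the frame of peg1 between -0.013 and 0.013 m and z of ring_green_center in the frame of peg1 between 0 and 0.015 m) or (x of ring_green_center in the frame of peg2 between -0.013 and 0.013 m and y of ring_green_center in the frame of peg2 between -0.013 and 0.013 m and z of ring_green_center in the frame of peg2 between 0 and 0.015 m) or (x of ring_green_center in the frame of peg3 between -0.013 and 0.013 m and y of ring_green_center in the frame of peg3 between -0.013 and 0.013 m and z of ring_green_center in the frame of peg3 between 0 and 0.015 m)) and ((x of ring_white_center in the frame of peg0 between -0.013 and 0.013 m and y of ring_white_center in the frame of peg0 between -0.013 and 0.013 m and z of ring_white_center in the frame of peg0 between 0 and 0.015 m) or (x of ring_white_center in the frame of peg1 between -0.013 and 0.013 m and y of ring_white_center in the frame of peg1 between -0.013 and 0.013 m and z of ring_white_center in the frame of peg1 between 0 and 0.015 m) or (x of ring_white_center in the frame of peg2 between -0.013 and 0.013 m and y of ring_white_center in the frame of peg2 between -0.013 and 0.013 m and z of ring_white_center in the frame of peg2 between 0 and 0.015 m) or (x of ring_white_center in the frame of peg3 between -0.013 and 0.013 m and y of ring_white_center in the frame of peg3 between -0.013 and 0.013 m and z of ring_white_center in the frame of peg3 between 0 and 0.015 m))), for 0.2 s.
At the end, for the whole second after the job is handed in: Lid shut (within 0.06 rad); every ring present on a peg, its centre within 13 mm of the peg's axis each way and less than 15 mm above the deck (so one to a peg); spatula lying on the mat, its origin within 60 mm of the mat's centre lengthwise and 55 mm across; all at rest (all of step 3 and value of joint lid below 0.06 rad and x of spatula in the frame of mat between -0.06 and 0.06 m and y of spatula in the frame of mat between -0.055 and 0.055 m and z of spatula in the frame of mat between 0.004 and 0.022 m and linear speed of each of spatula, ring_red, ring_yellow, ring_green, ring_white below 0.03 m/s); the robot touches nothing.
It fails at once if the beaker is moved more than 30 mm or tipped (distance of beaker from where it was at the start of the episode above 0.03 m or angle between beaker's own z axis and vertical above 0.4 rad).
It fails at once if the wash_bottle is moved more than 30 mm or tipped (distance of wash_bottle from where it was at the start of the episode above 0.03 m or angle between wash_bottle's own z axis and vertical above 0.4 rad).
It fails at once if the flask is moved more than 30 mm or tipped (distance of flask from where it was at the start of the episode above 0.03 m or angle between flask's own z axis and vertical above 0.4 rad).
Of ring_red, ring_yellow, ring_green, ring_white only 3 to 4 are there at a start; the rules pass over those that are not, and their reading is None.
At some moment in a run one of spatula may be knocked a few centimetres aside while the robot is not near it.
Once in a run the grip may slacken for a moment while it holds something.
It also fails if it takes over 208 s, if anything falls off the work surface, if the arm or the gripper's body presses on something with over 40 N, if the wrist force passes 120 N, or if a joint passes its speed limit or range.

### The arm

A 6-joint arm with a two-finger parallel gripper is mounted at the origin on the work surface. World frame = base frame: x ahead of the robot, y to its left, z up, the work surface at z = 0. Lengths are in mm, angles in rad, forces in N, time in s.
With the tool pointing down it reaches from about 350 to 875 mm from the base axis. Payload 4.2 kg.
Tool frame: the origin (TCP) lies on the centre line of the jaws, within the pads' length; the fingertips stand 14 mm ahead of it and the grasp point (between the pads) lies 5 mm behind it (tcp_to_tips is the distance from the TCP to the fingertips, in mm); z points along the fingers, y is the direction in which the jaws open and shut (so a half turn about z gives the same grasp; the last joint's range is limited). The gripper opens to 85 mm and grips with 20 to 120 N. Pads are 22 mm wide; open, the fingers measure 114 mm over their backs; the gripper's body (76 mm by 85 mm) begins 54 mm behind the grasp point. The pads swing forward as they close: fully open they stand 13 mm farther back than shut.
Start: joints at [1.489, 0.385, 0.008, 0, -1.194, -0.259], TCP at [208.868, 589.045, 245.312] pointing down, gripper open.
Joint ranges: [-3.14, 3.14], [-1.21, 2.06], [-1.07, 1.41], [-3.16, 2.05], [-2.99, -0.16], [-3.1, 3.1]. Speed limits (rad/s): [2.79, 2.79, 3.14, 3.14, 3.14, 3.14].

### API

Orientations are given as a unit quaternion [x, y, z, w].
In Python, from bench import read_state, get_image, job_done, tcp_to_tips gives the robot as it stands. The module is installed in compiled form; this text tells all that it offers.
- The arm moves only by the tool play_rows, never from a script. Its argument "targets" is a list of rows, each an object of numbers: "gripper": the gripper's target within -1 to 1 (shut at 1, half-way at 0, fully open at -1); "tx", "ty", "tz": the shift along the tool's x, y, z scaled (see below); "spin": the turn about the tool's z scaled (see below). A call has 1 to 12 rows; each row is the pose to reach, as a shift and turn from the pose commanded when the call began, along the tool's axes at that moment; what a row does not reach only later rows make up. The controller multiplies each number of a shift by 0.25 m and each number of a turn by pi/4 rad. A row lasts 1/8 s, in which the tool goes at most 62.5 mm and 10.7 degrees, less where a joint would pass 70% of its speed; a pose out of reach is approached as far as the arm can. A call with a number of a shift or a turn outside -1 to 1 is refused whole. A call with a gripper value outside its range is refused whole. The fingers move at their own pace and stop on an object; the grip force is fixed at half the most. Time passes only in rows, so rows that repeat a pose let the fingers close. It gives the time, the measured TCP pose, the force and the opening at its end, in the units of the state.
- read_state(): the state, without advancing time (a new reading comes with each control period).
- get_image(name): name is "scene" or "top" or "wrist"; returns a dict with "frame" (420x560x3 uint8, red, green, blue), "depth" (420x560 float32, mm along the optical axis (not along the pixel's ray), 0 where there is no reading), "mtx" (3x3 intrinsics, pixels), "k1" (the pictures are not rectified: a ray, as slopes to the right and down, at radius r is drawn at 1 + k1 r^2 times it, then the intrinsics apply), "world_to_cam" (4x4, takes a point from world to camera coordinates). Camera axes: x right, y up, looking along -z (the intrinsics and any distortion apply to the point x, -y, -z); pixel columns grow to the right and rows downward; lengths in mm; the calibration is good to about 2 mm. A picture is of the moment at which its call begins.
- job_done(): hands the job in, once; it reports no verdict.
The state is a dict: "clock": time; "joints": joint angles; "joint_vel": joint speeds; "joint_efforts": joint torques, N m; "position": TCP position; "ee_rot": TCP orientation; "contact_force": force on the tool from outside, world axes, zero at the start; "wrist_torque": the same for the moment, N m; "gripper_width": finger opening in mm.
Only numpy, scipy, OpenCV 4.12 (cv2) and the standard library are available. Lean on these libraries where they do the work, as an engineer would, in place of code of your own. Each camera call takes 0.05 s, during which the arm holds its last target.

## Working session

There is one attempt and no reset: what is moved stays moved. The work goes in short steps, Python scripts to look and compute and a tool call to move; the robot and the scene stay as the last step left them, time stands still between calls to the robot, and variables do not carry over. Pictures are saved under pics/ and viewed, and the job is handed in when it is done.

Besides the shell and the picture viewer there is one more tool, called after "Request:" by a JSON object that holds its "method" and its "body". play_rows: Moves the arm, as the interface text tells. Its arguments: {"type":"object","properties":{"targets":{"type":"array","items":{"type":"object","properties":{"gripper":{"type":"number"},"tx":{"type":"number","minimum":-1,"maximum":1},"ty":{"type":"number","minimum":-1,"maximum":1},"tz":{"type":"number","minimum":-1,"maximum":1},"spin":{"type":"number","minimum":-1,"maximum":1}}}}},"required":["targets"]}

I'll start by looking at the scene.

```bash
mkdir -p pics; cat > h.py <<'E'
import numpy as np, cv2
from bench import read_state,get_image,job_done,tcp_to_tips
from scipy.spatial.transform import Rotation as R
def snap(name,fn,scale=1):
    im=get_image(name); np.savez('pics/'+fn+'.npz',**{k:np.array(v) for k,v in im.items()})
    cv2.imwrite('pics/'+fn+'.png',im['frame'][:,:,::-1]); return im
def load(fn): return dict(np.load('pics/'+fn+'.npz'))
def crop(fn,u0,u1,v0,v1,out,s=3):
    f=load(fn)['frame'][v0:v1,u0:u1,::-1]; cv2.imwrite('pics/'+out+'.png',cv2.resize(f,None,fx=s,fy=s,interpolation=cv2.INTER_CUBIC))
def slopes(im,uv):
    uv=np.atleast_2d(np.array(uv,float)); K=im['mtx']; k1=float(im['k1'])
    d=np.stack([(uv[:,0]-K[0,2])/K[0,0],(uv[:,1]-K[1,2])/K[1,1]],1); s=d.copy()
    for _ in range(30): s=d/(1+k1*(s**2).sum(1,keepdims=True))
    return s
def rays(im,uv):
    s=slopes(im,uv); T=im['world_to_cam']; Rm=T[:3,:3]; c=-Rm.T@T[:3,3]
    d=np.stack([s[:,0],-s[:,1],-np.ones(len(s))],1)@Rm
    return c,d
def onz(im,uv,z):
    c,d=rays(im,uv); t=(z-c[2])/d[:,2]; return c+d*t[:,None]
def deproj(im,uv):
    uv=np.atleast_2d(np.array(uv)); c,d=rays(im,uv)
    z=im['depth'][uv[:,1].astype(int),uv[:,0].astype(int)]; return c+d*z[:,None]
def proj(im,P):
    P=np.atleast_2d(np.array(P,float)); T=im['world_to_cam']; q=P@T[:3,:3].T+T[:3,3]
    s=np.stack([q[:,0]/-q[:,2],-q[:,1]/-q[:,2]],1); s=s*(1+float(im['k1'])*(s**2).sum(1,keepdims=True))
    K=im['mtx']; return np.stack([K[0,0]*s[:,0]+K[0,2],K[1,1]*s[:,1]+K[1,2]],1)
def cloud(im):
    h,w=im['depth'].shape; v,u=np.mgrid[:h,:w]; uv=np.stack([u.ravel(),v.ravel()],1)
    c,d=rays(im,uv); return (c+d*im['depth'].reshape(-1,1)).reshape(h,w,3)
def totool(dw):
    s=read_state(); return R.from_quat(s['ee_rot']).inv().apply(np.array(dw))
E
python3 - <<'E'
from h import *
for n in ['scene','top','wrist']:
    im=snap(n,n+'0'); T=im['world_to_cam']; print(n,-T[:3,:3].T@T[:3,3],im['mtx'][0,0],im['k1'])
s=read_state(); print(s,tcp_to_tips)
print(R.from_quat(s['ee_rot']).as_matrix())
E
```

```text
scene [1019.02811349 -756.4400423  1226.53631575] 508.5943336148552 -0.11767246410891871
top [ 463.99695741  -83.50357686 1366.24077698] 467.0987294545416 0.007720560565499542
wrist [274.84771689 565.56615946 372.77239937] 316.1989615191704 0.007613116010191366
{'clock': 0.15, 'joints': array([ 1.48857134e+00,  3.85418993e-01,  6.93452697e-03, -3.65429534e-04,
       -1.19400989e+00, -2.58573562e-01]), 'joint_vel': array([-3.52288647e-04, -1.92076308e-03,  2.88824025e-03,  2.44432717e-03,
       -4.13485681e-04, -6.96303210e-05]), 'joint_efforts': array([-1.35205623e-04, -3.92678583e+01,  1.88583344e+01,  4.18866858e+00,
       -3.41262989e-03, -2.25986994e-06]), 'position': array([208.75692279, 588.65993394, 244.44523702]), 'ee_rot': array([ 9.85505342e-01, -1.69642187e-01, -9.44166439e-05,  8.60670021e-04]), 'contact_force': array([ 0.26362397, -0.32304238,  0.01177901]), 'wrist_torque': array([ 0.00186042, -0.02107967,  0.00784781]), 'gripper_width': 85.64084913547234} 14.0
[[ 9.42443039e-01 -3.34366400e-01 -4.78108102e-04]
 [-3.34366725e-01 -9.42441576e-01 -1.66435571e-03]
 [ 1.05915675e-04  1.72842390e-03 -9.99998501e-01]]
```

View pics/scene0.png

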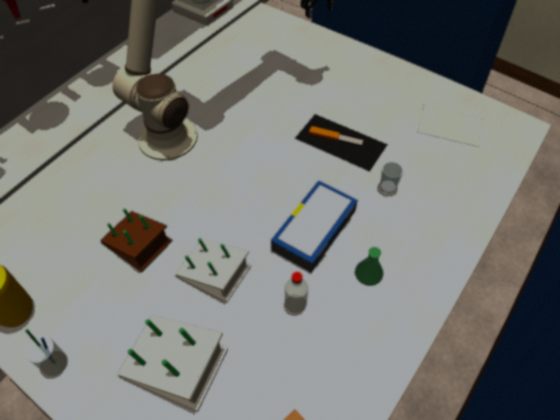

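View pics/top0.png

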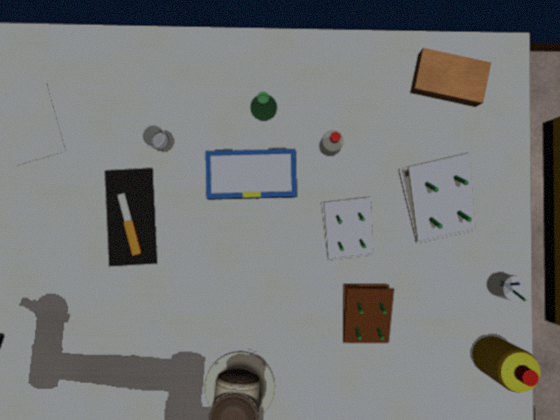

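View pics/wrist0.png

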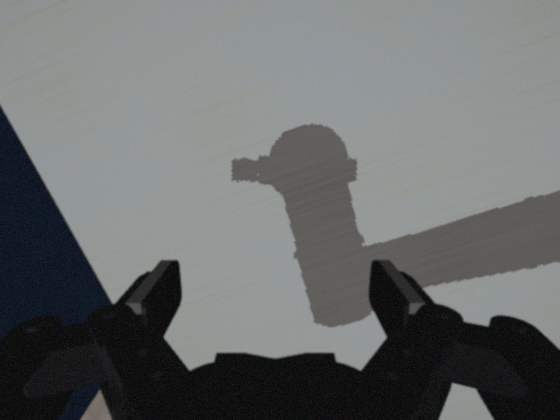

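Top view (up is +x, left is +y):
- **Case:** centred around pixel (251,173), with the yellow bar at (251,195) facing the robot.
- **Spatula:** on the mat, handle at (133,238), tip at (121,195), so its blade already points roughly +x.
- **Rack candidates:** small white (348,228), big white (440,200) and brown (368,315). By the description I choose the small white one.
- **Distractors:** orange box, yellow bottle, cup.

Next I'll measure all of this and check the choice in a close crop.

```bash
python3 - <<'E'
from h import *
im=load('top0'); C=cloud(im); f=im['frame'].astype(int)
crop('top0',90,390,130,280,'c_top0',2.6)
hsv=cv2.cvtColor(im['frame'],cv2.COLOR_RGB2HSV)
def rep(name,m,zpl,box):
    u0,u1,v0,v1=box; mm=np.zeros(m.shape,np.uint8); mm[v0:v1,u0:u1]=m[v0:v1,u0:u1]
    cn,_=cv2.findContours(mm,cv2.RETR_EXTERNAL,cv2.CHAIN_APPROX_NONE); c=max(cn,key=cv2.contourArea)
    P=onz(im,c[:,0,:],zpl)[:,:2].astype(np.float32); r=cv2.minAreaRect(P)
    ys,xs=np.where(mm>0); print(name,'rect c',np.round(r[0],1),'size',np.round(r[1],1),'ang',round(r[2],2),'medz',np.median(C[ys,xs,2]),'n',len(xs))
H,S,V=[hsv[...,i] for i in range(3)]
blue=(H>100)&(H<125)&(S>120)
rep('lid blue',blue,56,(190,310,135,210))
yel=(H>22)&(H<35)&(S>120); rep('bar',yel,60,(190,310,180,210))
dark=(V<60); rep('mat',dark,4,(95,170,155,275))
org=(H>8)&(H<22)&(S>150); rep('handle',org,20,(100,170,155,275))
print('V mat blade',f[210,124],f[238,132])
bl=(V>110); rep('blade',bl&~org,13,(110,140,185,228))
z=C[...,2]; print('bench z',np.median(z[300:340,100:200]),'lid z',np.median(z[165:185,230:275]))
# rack
P=C[195:262,318:378].reshape(-1,3); k=P[:,2]>12; print('rack pts',P[k].min(0),P[k].max(0))
g=(H>45)&(H<90)&(S>80)&(V<120)
n,l,st,ce=cv2.connectedComponentsWithStats((g[200:260,325:375]).astype(np.uint8))
for i in range(1,n): print('peg',ce[i]+[325,200],st[i])
for n_,uv in [('bk',(158,140)),('wb',(333,142)),('fl',(263,105))]: print(n_,onz(im,[uv],50))
E
```

```text
lid blue rect c [609.  -23.7] size [134.1 251. ] ang 2.31 medz 56.29540714280756 n 953
bar rect c [549.1 -25.8] size [14.  44.8] ang 0.76 medz 56.94797450516967 n 91
mat rect c [484.5 324.6] size [276.1 136.7] ang 4.17 medz 4.007134348598811 n 3889
handle rect c [423.  313.4] size [102.5  35.4] ang 17.25 medz 18.53128672667367 n 414
V mat blade [137 142 139] [138 106  41]
blade rect c [509.8 341.3] size [81.5 19.3] ang 16.57 medz 13.639245247223585 n 190
bench z -0.11134224317549979 lid z 57.221398238672805
rack pts [ 371.14887446 -374.85485679   12.03202429] [ 549.00894608  -83.50357686 1366.24077698]
peg [361.         216.84210526] [34 13  5  8 19]
peg [338.93333333 219.66666667] [12 16  5  7 15]
peg [362.23529412 243.52941176] [35 40  6  8 17]
peg [340.61538462 246.38461538] [14 43  4  7 13]
bk [[700.44683741 239.30338714  50.        ]]
wb [[ 702.21373484 -255.9533121    50.        ]]
fl [[805.12149622 -55.75301853  50.        ]]
```

View pics/c_top0.png

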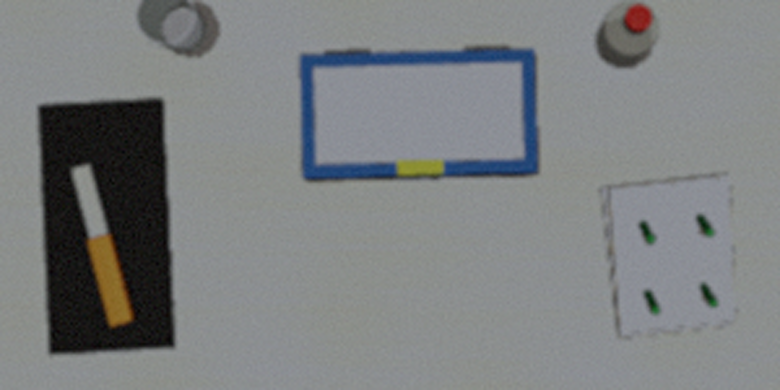

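The crop fits the description. The lid measures 134x251 mm at z 57, the mat 276x137, and the spatula runs along yaw ~17° with 91 mm between handle and blade centres (90 expected). Beaker, bottle and flask lie beyond or beside the case. Next is the rack plane and pegs, along with the first move.

```bash
cat >> h.py <<'E'
def plan(xyz,yaw=None):
    """numbers for play_rows to bring TCP to xyz (world mm), tool x to world yaw (deg)"""
    s=read_state(); Rm=R.from_quat(s['ee_rot']); d=Rm.inv().apply(np.array(xyz,float)-s['position'])
    X=Rm.as_matrix()[:,0]; cy=np.degrees(np.arctan2(X[1],X[0]))
    out='t clock %.1f pos %s yaw %.2f | tx %.3f ty %.3f tz %.3f'%(s['clock'],np.round(s['position'],1),cy,*(d/250))
    if yaw is not None:
        dy=(yaw-cy+180)%360-180; out+=' spin %.3f rows>=%d'%(-np.radians(dy)/(np.pi/4),max(np.ceil(abs(dy)/10.7),np.ceil(np.linalg.norm(d)/62.5)))
    print(out)
E
python3 - <<'E'
from h import *
im=load('top0'); C=cloud(im)
crop('top0',315,385,190,265,'c_rack',8)
P=C[200:256,328:368].reshape(-1,3); 
# robust plane
A=np.c_[P[:,:2],np.ones(len(P))]; w=np.ones(len(P),bool)
for _ in range(15):
    c=np.linalg.lstsq(A[w],P[w,2],rcond=None)[0]; r=P[:,2]-A@c; w=abs(r)<3
print('deck plane',c,'slope',np.degrees(np.arctan(np.hypot(*c[:2]))),'updir',np.degrees(np.arctan2(c[1],c[0])),w.sum(),len(P))
hi=(A@c<P[:,2]-8); 
print('high pts'); Q=P[hi]; print(np.round(np.c_[Q,(P[:,2]-A@c)[hi]],0)[:60])
s2=load('scene0')
plan([447,321,200],17.2)
E
```

```text
deck plane [  0.35533191   0.12687059 -75.07935139] slope 20.6715989210023 updir 19.64900959286926 1132 2240
high pts
[[ 464.  -84. 1366. 1287.]
 [ 464.  -84. 1366. 1287.]
 [ 523. -334.   79.   10.]
 [ 464.  -84. 1366. 1287.]
 [ 512. -341.   73.    9.]
 [ 506. -333.   71.    8.]
 [ 504. -327.   70.    8.]
 [ 501. -327.   72.   11.]
 [ 501. -329.   76.   15.]
 [ 501. -332.   76.   15.]
 [ 498. -325.   80.   19.]
 [ 498. -327.   84.   23.]
 [ 498. -330.   87.   27.]
 [ 498. -334.   77.   18.]
 [ 498. -345.   67.    8.]
 [ 495. -325.   83.   24.]
 [ 495. -326.   91.   32.]
 [ 495. -329.   91.   32.]
 [ 495. -330.   98.   39.]
 [ 492. -265.   75.    9.]
 [ 492. -268.   79.   13.]
 [ 492. -271.   77.   12.]
 [ 492. -326.   75.   16.]
 [ 492. -325.   96.   38.]
 [ 492. -327.  101.   42.]
 [ 492. -329.  104.   46.]
 [ 492. -332.  103.   45.]
 [ 493. -351.   65.   10.]
 [ 489. -264.   84.   19.]
 [ 489. -266.   89.   24.]
 [ 489. -268.   93.   29.]
 [ 489. -272.   86.   22.]
 [ 489. -326.   92.   34.]
 [ 489. -326.  106.   49.]
 [ 489. -329.  106.   49.]
 [ 489. -331.  110.   53.]
 [ 489. -334.  105.   49.]
 [ 486. -263.   93.   28.]
 [ 486. -266.   93.   29.]
 [ 486. -267.  103.   39.]
 [ 486. -270.   98.   35.]
 [ 486. -326.  104.   48.]
 [ 486. -328.  110.   54.]
 [ 486. -331.  107.   51.]
 [ 486. -334.  109.   54.]
 [ 483. -265.   99.   36.]
 [ 483. -267.  102.   39.]
 [ 483. -270.  103.   41.]
 [ 483. -272.  102.   40.]
 [ 484. -327.  113.   58.]
 [ 484. -331.  108.   53.]
 [ 484. -333.  113.   58.]
 [ 480. -265.  100.   38.]
 [ 480. -266.  106.   45.]
 [ 480. -268.  112.   51.]
 [ 480. -271.  113.   52.]
 [ 481. -328.  109.   55.]
 [ 481. -330.  114.   60.]
 [ 481. -334.  105.   51.]
 [ 477. -266.  109.   48.]]
t clock 0.1 pos [208.8 588.7 244.4] yaw -19.53 | tx 1.256 ty 0.690 tz 0.179 spin -0.816 rows>=6
```

View pics/c_rack.png

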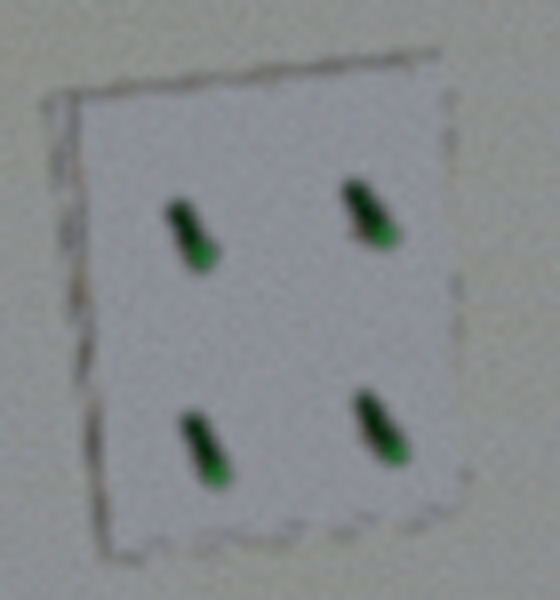

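The small rack carries four pegs leaning toward the robot, so its low row is nearest. I'll refine the deck with the wrist camera later. Now I'll move over the spatula.

Request:
{"method": "play_rows", "body": {"targets": [{"tx": 0.8,"ty": 0.4,"tz": 0,"spin": -0.8,"gripper": -1},{"tx": 0.8,"ty": 0.4,"tz": 0,"spin": -0.8,"gripper": -1},{"tx": 0.8,"ty": 0.4,"tz": 0,"spin": -0.8,"gripper": -1},{"tx": 0.8,"ty": 0.4,"tz": 0,"spin": -0.8,"gripper": -1},{"tx": 0.8,"ty": 0.4,"tz": 0,"spin": -0.8,"gripper": -1}]}}

```text
clock: 0.78
position: [365.3, 425.8, 245.2]
ee_rot: [0.99, 0.141, -0.0, 0.0]
contact_force: [0.2, 0.1, 0.5]
gripper_width: 85.5
```

```bash
python3 - <<'E'
from h import *
snap('wrist','w1'); plan([430,316,200],17.2)
E
```

```text
t clock 0.8 pos [364.6 427.  245.2] yaw 16.31 | tx 0.126 ty 0.500 tz 0.181 spin -0.020 rows>=3
```

View pics/w1.png

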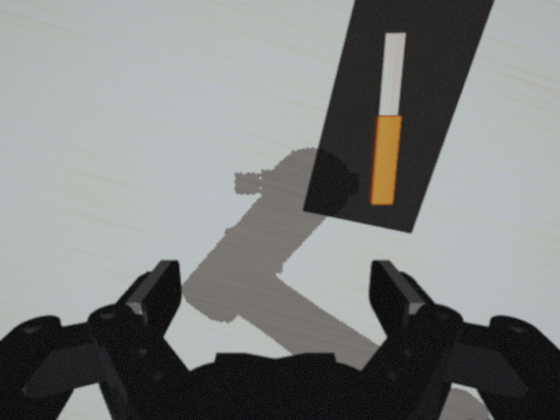

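The wrist view shows the spatula clearly, handle around (387,160) and blade from (390,115) to (396,33). I'll measure it.

```bash
cat >> h.py <<'E'
def mask_rect(im,m,z,er=0):
    cn,_=cv2.findContours(m.astype(np.uint8),cv2.RETR_EXTERNAL,cv2.CHAIN_APPROX_NONE); c=max(cn,key=cv2.contourArea)
    P=onz(im,c[:,0,:],z)[:,:2].astype(np.float32); r=cv2.minAreaRect(P); return r,P,cv2.boxPoints(r)
def spat(im,box=None,zt=20,zb=13.2):
    hsv=cv2.cvtColor(im['frame'],cv2.COLOR_RGB2HSV); H,S,V=[hsv[...,i].astype(int) for i in range(3)]
    m=(H>8)&(H<25)&(S>110)&(V>90)
    if box: q=np.zeros(m.shape,bool); q[box[2]:box[3],box[0]:box[1]]=1; m=m&q
    r,P,b=mask_rect(im,m,zt); print('handle',np.round(r[0],1),np.round(r[1],1)); hc=np.array(r[0])
    e=[b[1]-b[0],b[2]-b[1]]; e=max(e,key=np.linalg.norm); e=e/np.linalg.norm(e)
    print('handle dir',np.degrees(np.arctan2(e[1],e[0]))%180); return hc,e
E
python3 - <<'E'
from h import *
im=load('w1'); hc,e=spat(im)
tip=onz(im,[(385.5,33.5),(406,33.5),(380,115),(400,115)],13.2); print(tip)
t=(tip[0]+tip[1])[:2]/2; print('dir handle->tip',np.degrees(np.arctan2(*(t-hc)[::-1])),np.linalg.norm(t-hc))
C=cloud(im); print(C[160,387],C[70,393],C[130,420],C[300,250])
E
```

```text
handle [425. 315.] [98.6 27.1]
handle dir 16.538748
[[546.0183946  360.21096256  13.2       ]
 [551.79734158 340.15015703  13.2       ]
 [470.14152327 336.29846243  13.2       ]
 [476.19386803 315.39317552  13.2       ]]
dir handle->tip 15.855758178648697 128.8273949236823
[426.84537013 313.07054525  19.37287184] [516.46918186 339.50002976  12.0151897 ] [468.53372331 283.90140405   3.40420847] [201.21654327 412.04935799  -1.33903588]
```

Handle centre is (425,315), yaw about 16.3°, origin about (473,329), and both views agree within 2 mm. I'll grasp at about (452,323) with the fingertips just above the mat.

```bash
python3 - <<'E'
from h import *
plan([452,323,120],16.3)
E
```

```text
t clock 0.8 pos [364.6 427.  245.2] yaw 16.31 | tx 0.219 ty 0.497 tz 0.501 spin 0.000 rows>=3
```

Request:
{"method": "play_rows", "body": {"targets": [{"tx": 0.219,"ty": 0.497,"tz": 0.2,"gripper": -0.3},{"tx": 0.219,"ty": 0.497,"tz": 0.4,"gripper": -0.3},{"tx": 0.219,"ty": 0.497,"tz": 0.5,"gripper": -0.3},{"tx": 0.219,"ty": 0.497,"tz": 0.5,"gripper": -0.3},{"tx": 0.219,"ty": 0.497,"tz": 0.5,"gripper": -0.3}]}}

```text
invalid input
```

```bash
python3 - <<'E'
from h import *
snap('wrist','w2'); plan([452,323,19],16.3)
im=load('w2'); hc,e=spat(im)
E
```

```text
t clock 0.9 pos [364.  427.8 245.2] yaw 16.39 | tx 0.220 ty 0.501 tz 0.905 spin 0.002 rows>=5
handle [424.8 315. ] [98.5 27.1]
handle dir 16.423603
```

View pics/w2.png

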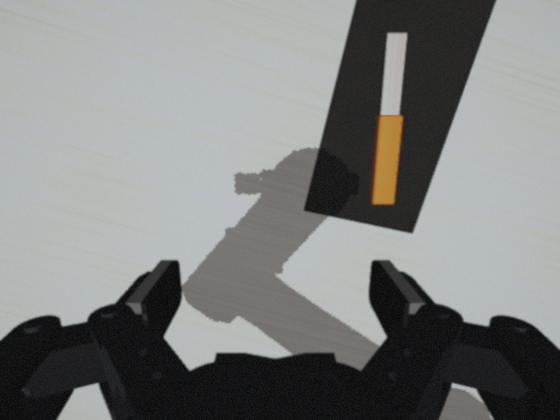

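The call was refused because every row needs all five numbers, so nothing moved.

Request:
{"method": "play_rows", "body": {"targets": [{"tx": 0.22,"ty": 0.5,"tz": 0.2,"spin": 0,"gripper": -0.3},{"tx": 0.22,"ty": 0.5,"tz": 0.4,"spin": 0,"gripper": -0.3},{"tx": 0.22,"ty": 0.5,"tz": 0.5,"spin": 0,"gripper": -0.3},{"tx": 0.22,"ty": 0.5,"tz": 0.5,"spin": 0,"gripper": -0.3},{"tx": 0.22,"ty": 0.5,"tz": 0.5,"spin": 0,"gripper": -0.3}]}}

```text
clock: 1.5
position: [452.3, 325.1, 120.8]
ee_rot: [0.99, 0.144, 0.001, -0.0]
contact_force: [0.2, 0.3, 0.6]
gripper_width: 55.2
```

```bash
python3 - <<'E'
from h import *
snap('wrist','w3'); plan([452,323,19],16.3)
im=load('w3'); hc,e=spat(im); print(read_state()['gripper_width'])
E
```

```text
t clock 1.6 pos [452.5 325.8 121.8] yaw 16.59 | tx -0.006 ty 0.011 tz 0.411 spin 0.006 rows>=2
handle [426.1 314. ] [100.8  26.2]
handle dir 16.585535
55.69014267880705
```

View pics/w3.png

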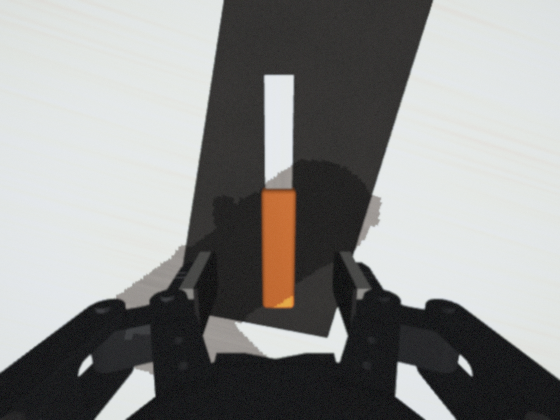

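The handle is centred between the open fingers. I'll descend and close.

Request:
{"method": "play_rows", "body": {"targets": [{"tx": -0.01,"ty": 0.014,"tz": 0.2,"spin": 0,"gripper": -0.3},{"tx": -0.01,"ty": 0.014,"tz": 0.35,"spin": 0,"gripper": -0.3},{"tx": -0.01,"ty": 0.014,"tz": 0.41,"spin": 0,"gripper": -0.3},{"tx": -0.01,"ty": 0.014,"tz": 0.41,"spin": 0,"gripper": -0.3},{"tx": -0.01,"ty": 0.014,"tz": 0.41,"spin": 0,"gripper": 1},{"tx": -0.01,"ty": 0.014,"tz": 0.41,"spin": 0,"gripper": 1},{"tx": -0.01,"ty": 0.014,"tz": 0.41,"spin": 0,"gripper": 1},{"tx": -0.01,"ty": 0.014,"tz": 0.41,"spin": 0,"gripper": 1}]}}

```text
clock: 2.55
position: [451.7, 320.9, 19.9]
ee_rot: [0.99, 0.144, 0.002, -0.001]
contact_force: [-2.0, 1.7, 6.7]
gripper_width: 24.4
```

```bash
python3 - <<'E'
from h import *
s=read_state(); print(s['position'],s['gripper_width'],s['contact_force']); plan([452,323,120],2.3)
E
```

```text
[451.6774533  320.8985306   19.87756242] 24.428238371876557 [-1.99066814  1.70365639  6.69053128]
t clock 2.5 pos [451.7 320.9  19.9] yaw 16.51 | tx 0.005 ty -0.009 tz -0.400 spin 0.316 rows>=2
```

Gripped, width 24.4. I'll lift, turn the blade to the case's yaw and start toward its front.

Request:
{"method": "play_rows", "body": {"targets": [{"tx": 0,"ty": 0,"tz": -0.15,"spin": 0,"gripper": 1},{"tx": 0,"ty": 0,"tz": -0.35,"spin": 0,"gripper": 1},{"tx": -0.1,"ty": 0.15,"tz": -0.5,"spin": 0.15,"gripper": 1},{"tx": -0.2,"ty": 0.35,"tz": -0.5,"spin": 0.32,"gripper": 1},{"tx": -0.33,"ty": 0.6,"tz": -0.5,"spin": 0.32,"gripper": 1},{"tx": -0.33,"ty": 0.6,"tz": -0.5,"spin": 0.32,"gripper": 1},{"tx": -0.33,"ty": 0.6,"tz": -0.5,"spin": 0.32,"gripper": 1}]}}

```text
clock: 3.42
position: [414.5, 152.1, 143.6]
ee_rot: [1.0, 0.018, 0.001, -0.001]
contact_force: [0.4, -0.3, -0.0]
gripper_width: 24.6
```

```bash
python3 - <<'E'
from h import *
plan([385,-28,140],2.3); print(read_state()['gripper_width'])
E
```

```text
t clock 3.4 pos [414.5 152.1 143.6] yaw 2.02 | tx -0.143 ty 0.716 tz 0.013 spin -0.006 rows>=3
24.599055575740408
```

Request:
{"method": "play_rows", "body": {"targets": [{"tx": -0.07,"ty": 0.24,"tz": 0,"spin": 0,"gripper": 1},{"tx": -0.14,"ty": 0.48,"tz": 0,"spin": 0,"gripper": 1},{"tx": -0.145,"ty": 0.716,"tz": 0,"spin": 0,"gripper": 1},{"tx": -0.145,"ty": 0.716,"tz": 0,"spin": 0,"gripper": 1},{"tx": -0.145,"ty": 0.716,"tz": 0,"spin": 0,"gripper": 1}]}}

```text
clock: 4.05
position: [385.6, -27.1, 143.1]
ee_rot: [1.0, 0.018, 0.001, -0.0]
contact_force: [-0.3, -0.3, 0.0]
gripper_width: 24.5
```

```bash
python3 - <<'E'
from h import *
snap('wrist','w4'); plan([385,-28,140],2.3); print(read_state()['gripper_width'])
im=load('w4'); C=cloud(im)
E
```

```text
t clock 4.1 pos [385.4 -26.7 143. ] yaw 2.16 | tx -0.002 ty 0.005 tz 0.012 spin -0.003 rows>=1
24.293165695840845
```

View pics/w4.png

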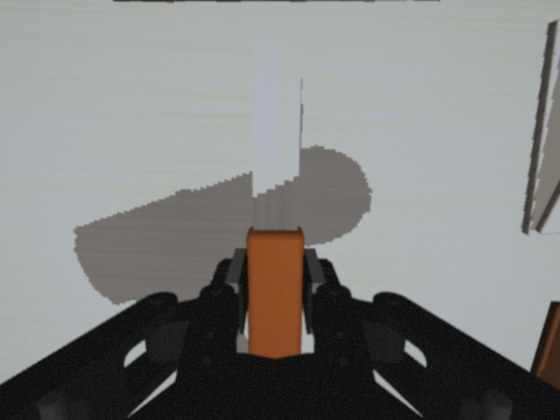

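The spatula sits straight in the jaws: handle at col 275, blade running up to row ~25, and the case's foot along row 0 centred at col 277. I'll check the blade's height and pitch with depth before inserting.

```bash
python3 - <<'E'
from h import *
im=load('w4'); C=cloud(im)
for r in [35,60,90,120,150,180,215]: 
    p=C[r,262:292].mean(0); print(r,np.round(np.median(C[r,262:292],0),1))
print('handle',np.round(np.median(C[245:320,265:288].reshape(-1,3),0),1))
for r in [60,120,170]:
    print(r, im['frame'][r,240:312:6,0])
crop('w4',220,340,0,220,'c_w4',3)
# case line
print(onz(im,[(113,1),(440,1)],0),onz(im,[(113,1),(440,1)],40))
t=load('top0'); print(onz(t,[(204,151),(297,148),(206,199),(298,196)],56))
E
```

```text
35 [487.2 -24.4 136.2]
60 [478.4 -24.7 136.1]
90 [467.3 -25.1 136.1]
120 [455.8 -25.6 136.3]
150 [443.6 -25.6 136.2]
180 [430.8 -26.5 136. ]
215 [415.  -27.1 136. ]
handle [385.7 -27.9 143. ]
60 [173 174 174 173 175 174 173 173 173 174 173 175]
120 [176 175 174 172 173 175 173 176 174 176 138 175]
170 [176 176 169 174 176 175 174 176 175 174 117 118]
[[ 537.25200675   99.58167376    0.        ]
 [ 546.05230231 -145.30928933    0.        ]] [[ 525.19186621   81.22950584   40.        ]
 [ 532.69594344 -127.59083293   40.        ]]
[[ 670.20952323  108.29023341   56.        ]
 [ 682.5809978  -153.48809078   56.        ]
 [ 535.03694497  100.17943242   56.        ]
 [ 546.8654612  -157.74603576   56.        ]]
```

View pics/c_w4.png

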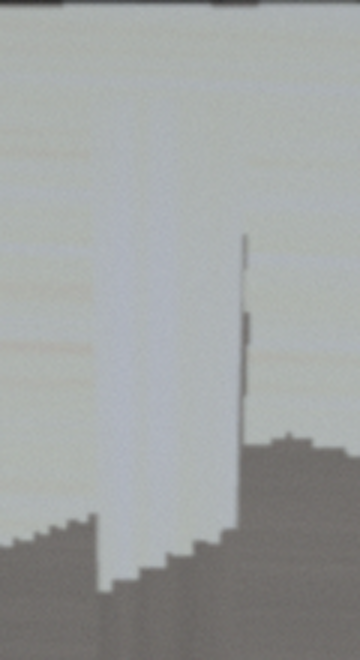

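The blade is level, mid-height 8.1 mm under the TCP. I'll descend to notch height (TCP z 53) with the tip short of the wall.

Request:
{"method": "play_rows", "body": {"targets": [{"tx": 0,"ty": 0.01,"tz": 0.15,"spin": 0,"gripper": 1},{"tx": 0,"ty": 0.014,"tz": 0.3,"spin": 0,"gripper": 1},{"tx": 0.08,"ty": 0.014,"tz": 0.36,"spin": 0,"gripper": 1},{"tx": 0.12,"ty": 0.014,"tz": 0.36,"spin": 0,"gripper": 1},{"tx": 0.12,"ty": 0.014,"tz": 0.36,"spin": 0,"gripper": 1},{"tx": 0.12,"ty": 0.014,"tz": 0.36,"spin": 0,"gripper": 1}]}}

```text
clock: 4.85
position: [414.4, -29.8, 53.4]
ee_rot: [1.0, 0.018, 0.0, -0.0]
contact_force: [-0.1, 0.4, -0.5]
gripper_width: 24.4
```

```bash
python3 - <<'E'
from h import *
plan([475,-26,53],2.2); im=snap('wrist','w5'); snap('scene','s5'); print(read_state()['contact_force'])
C=cloud(im)
for r in range(0,60,6): print(r,np.round(np.median(C[r,262:292],0),1))
crop('s5',230,380,130,280,'c_s5',4)
E
```

```text
t clock 4.8 pos [414.4 -29.8  53.4] yaw 2.11 | tx 0.243 ty -0.006 tz 0.002 spin -0.002 rows>=1
[-0.47904696 -0.74208048 -0.90104095]
0 [ 5.425e+02 -2.610e+01  5.000e-01]
6 [ 5.40e+02 -2.62e+01  1.00e-01]
12 [ 5.373e+02 -2.630e+01 -2.000e-01]
18 [534.7 -26.4   0. ]
24 [ 5.32e+02 -2.65e+01  1.00e-01]
30 [ 5.293e+02 -2.660e+01 -2.000e-01]
36 [515.8 -27.   46.3]
42 [513.6 -27.1  46.6]
48 [511.5 -27.1  46.4]
54 [509.4 -27.2  46.4]
```

View pics/w5.png

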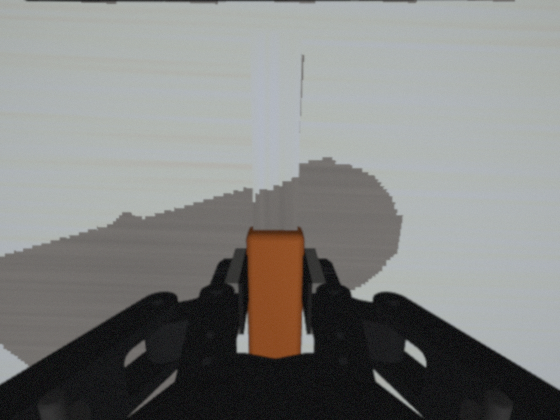

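View pics/c_s5.png

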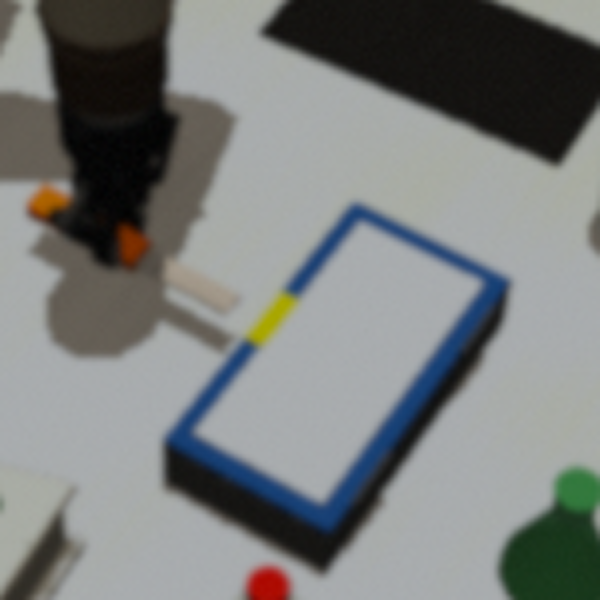

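The blade tip is at (517,-27) with its top face at z 46.4, in line with the yellow bar. I'll insert it about 35 mm past the front face, watching the force.

Request:
{"method": "play_rows", "body": {"targets": [{"tx": 0.08,"ty": 0,"tz": 0,"spin": 0,"gripper": 1},{"tx": 0.12,"ty": 0,"tz": 0,"spin": 0,"gripper": 1},{"tx": 0.15,"ty": 0,"tz": 0,"spin": 0,"gripper": 1},{"tx": 0.15,"ty": 0,"tz": 0,"spin": 0,"gripper": 1}]}}

```text
clock: 5.45
position: [452.1, -28.9, 52.8]
ee_rot: [1.0, 0.018, -0.0, -0.0]
contact_force: [-0.1, 0.2, -0.1]
gripper_width: 24.1
```

```bash
python3 - <<'E'
from h import *
plan([475,-26,53],2.2); s=read_state(); print(s['contact_force'],s['gripper_width'])
E
```

```text
t clock 5.5 pos [452.1 -28.9  52.8] yaw 2.05 | tx 0.092 ty -0.008 tz -0.001 spin -0.003 rows>=1
[-0.0747474   0.19917826 -0.09559904] 24.140915826453277
```

Request:
{"method": "play_rows", "body": {"targets": [{"tx": 0.04,"ty": 0,"tz": 0,"spin": 0,"gripper": 1},{"tx": 0.09,"ty": 0,"tz": 0,"spin": 0,"gripper": 1},{"tx": 0.09,"ty": 0,"tz": 0,"spin": 0,"gripper": 1},{"tx": 0.09,"ty": 0,"tz": -0.02,"spin": 0,"gripper": 1},{"tx": 0.09,"ty": 0,"tz": -0.04,"spin": 0,"gripper": 1},{"tx": 0.09,"ty": 0,"tz": -0.06,"spin": 0,"gripper": 1}]}}

```text
clock: 6.2
position: [474.2, -28.1, 68.2]
ee_rot: [1.0, 0.018, -0.0, -0.0]
contact_force: [0.2, -1.0, -2.3]
gripper_width: 24.6
```

```bash
python3 - <<'E'
from h import *
plan([475,-26,53],2.2); s=read_state(); print(s['contact_force'],s['wrist_torque'],s['gripper_width'])
im=snap('wrist','w6'); snap('scene','s6')
crop('s6',230,380,130,280,'c_s6',4)
E
```

```text
t clock 6.2 pos [474.2 -28.1  68.2] yaw 2.07 | tx 0.003 ty -0.008 tz 0.061 spin -0.003 rows>=1
[ 0.21987415 -0.97141837 -2.31551913] [-0.080479   -0.05863843 -0.06615149] 24.554508331011554
```

View pics/c_s6.png

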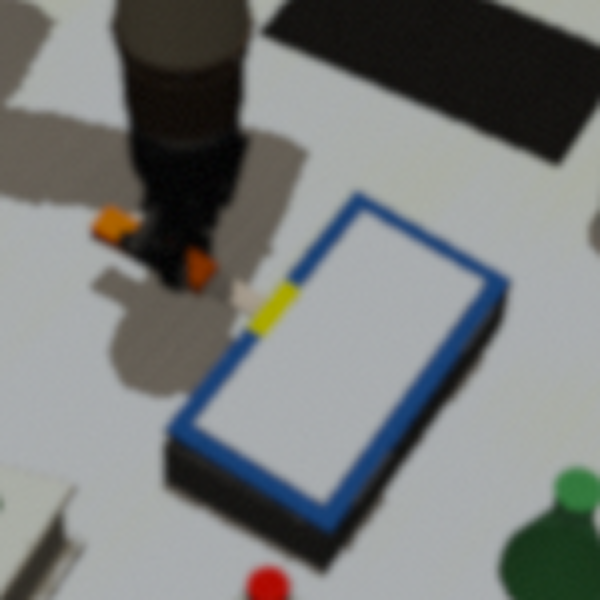

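View pics/w6.png

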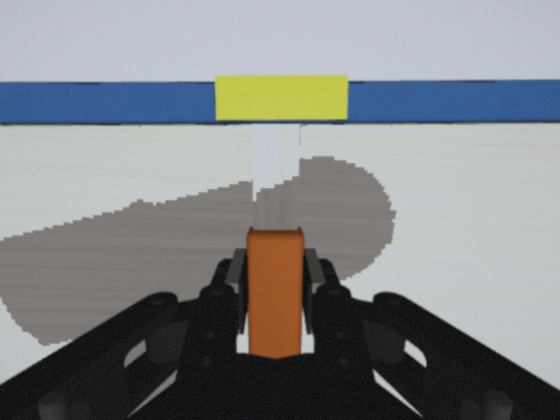

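The lid is rising on the blade, with about 11 mm of lift and the bar visible above it. The fingers are well clear, about 55 mm from the lid's edge. I'll continue slowly to ~0.4 rad.

Request:
{"method": "play_rows", "body": {"targets": [{"tx": 0.01,"ty": 0,"tz": -0.03,"spin": 0,"gripper": 1},{"tx": 0.015,"ty": 0,"tz": -0.06,"spin": 0,"gripper": 1},{"tx": 0.02,"ty": 0,"tz": -0.09,"spin": 0,"gripper": 1},{"tx": 0.03,"ty": 0,"tz": -0.11,"spin": 0,"gripper": 1},{"tx": 0.03,"ty": 0,"tz": -0.11,"spin": 0,"gripper": 1}]}}

```text
clock: 6.92
position: [482.7, -27.7, 95.9]
ee_rot: [1.0, 0.018, 0.001, -0.0]
contact_force: [0.4, -0.3, -1.7]
gripper_width: 24.2
```

```bash
python3 - <<'E'
from h import *
plan([475,-26,53],2.2); s=read_state(); print(s['contact_force'],s['wrist_torque'],s['gripper_width'])
im=snap('wrist','w7'); snap('scene','s7')
crop('s7',230,380,130,280,'c_s7',4)
C=cloud(im)
for r in range(0,240,20): print(r,np.round(np.median(C[r,262:292],0),1))
E
```

```text
t clock 6.9 pos [482.7 -27.7  95.9] yaw 2.08 | tx -0.031 ty -0.008 tz 0.172 spin -0.003 rows>=1
[ 0.35906734 -0.3357837  -1.67721581] [-0.0540751   0.06764428  0.00279379] 24.212751732441454
0 [594.9 -24.5  92.4]
20 [587.6 -24.8  95.4]
40 [580.5 -25.   98. ]
60 [573.4 -25.3 101.2]
80 [566.4 -25.5 104.5]
100 [559.5 -25.8 107.3]
120 [552.9 -26.1  89.1]
140 [544.9 -26.4  89. ]
160 [536.5 -26.7  89.2]
180 [527.9 -27.1  88.9]
200 [519.  -27.4  89. ]
220 [509.7 -27.7  88.8]
```

View pics/c_s7.png

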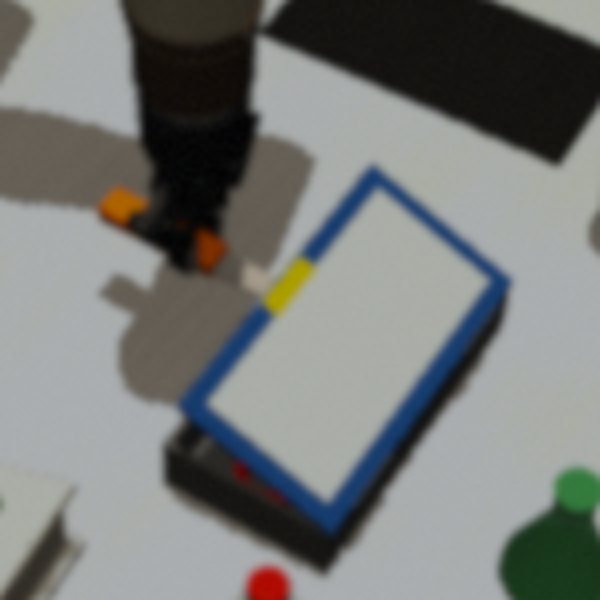

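The lid surface slope in depth gives 0.40 rad with the blade level, so step 1 is met. I'll swing on along the arc.

Request:
{"method": "play_rows", "body": {"targets": [{"tx": 0.02,"ty": 0,"tz": -0.035,"spin": 0,"gripper": 1},{"tx": 0.038,"ty": 0,"tz": -0.07,"spin": 0,"gripper": 1},{"tx": 0.065,"ty": 0,"tz": -0.1,"spin": 0,"gripper": 1},{"tx": 0.09,"ty": 0,"tz": -0.131,"spin": 0,"gripper": 1},{"tx": 0.12,"ty": 0,"tz": -0.157,"spin": 0,"gripper": 1},{"tx": 0.152,"ty": 0,"tz": -0.181,"spin": 0,"gripper": 1},{"tx": 0.19,"ty": 0,"tz": -0.2,"spin": 0,"gripper": 1},{"tx": 0.224,"ty": 0,"tz": -0.217,"spin": 0,"gripper": 1},{"tx": 0.26,"ty": 0,"tz": -0.23,"spin": 0,"gripper": 1},{"tx": 0.3,"ty": 0,"tz": -0.238,"spin": 0,"gripper": 1},{"tx": 0.3,"ty": 0,"tz": -0.238,"spin": 0,"gripper": 1}]}}

```text
clock: 8.4
position: [558.3, -24.9, 155.0]
ee_rot: [1.0, 0.018, 0.001, -0.0]
contact_force: [0.1, 0.4, -0.7]
gripper_width: 24.3
```

```bash
python3 - <<'E'
from h import *
plan([475,-26,53],2.2); s=read_state(); print(s['contact_force'],s['wrist_torque'],s['gripper_width'])
im=snap('wrist','w8'); snap('scene','s8')
crop('s8',230,380,130,280,'c_s8',4)
E
```

```text
t clock 8.4 pos [558.3 -24.9 155. ] yaw 2.07 | tx -0.334 ty -0.008 tz 0.407 spin -0.003 rows>=3
[ 0.1171071   0.39567327 -0.7421258 ] [-0.00988881 -0.00589858 -0.02152436] 24.25067126458759
```

View pics/c_s8.png

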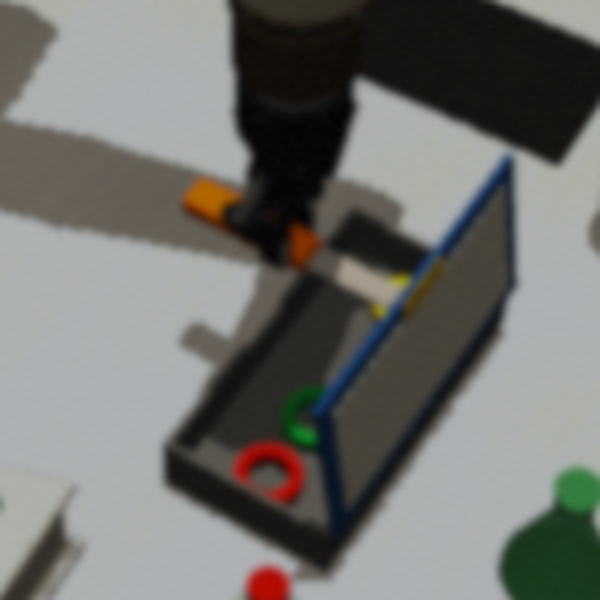

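View pics/w8.png

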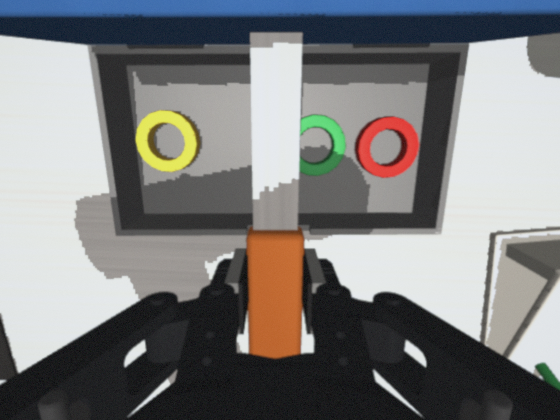

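The lid stands at about 1.4 rad. The case holds yellow (167,140), green (318,145) and red (388,147). The slot at about (243,142) looks empty, which I'll verify later. I'll push the lid a bit past upright for clearance.

Request:
{"method": "play_rows", "body": {"targets": [{"tx": 0.05,"ty": 0,"tz": 0,"spin": 0,"gripper": 1},{"tx": 0.1,"ty": 0,"tz": 0,"spin": 0,"gripper": 1},{"tx": 0.135,"ty": 0,"tz": 0,"spin": 0,"gripper": 1},{"tx": 0.135,"ty": 0,"tz": 0,"spin": 0,"gripper": 1},{"tx": 0.135,"ty": 0,"tz": 0,"spin": 0,"gripper": 1},{"tx": 0.05,"ty": 0,"tz": 0,"spin": 0,"gripper": 1},{"tx": -0.2,"ty": 0,"tz": 0,"spin": 0,"gripper": 1},{"tx": -0.4,"ty": 0,"tz": 0,"spin": 0,"gripper": 1},{"tx": -0.4,"ty": 0,"tz": 0,"spin": 0,"gripper": 1},{"tx": -0.4,"ty": 0,"tz": 0,"spin": 0,"gripper": 1}]}}

```text
clock: 9.75
position: [458.0, -28.5, 155.7]
ee_rot: [1.0, 0.018, 0.001, -0.0]
contact_force: [0.3, 0.3, -0.0]
gripper_width: 24.4
```

```bash
python3 - <<'E'
from h import *
plan([438,319,140],4.2); s=read_state(); print(s['contact_force'],s['gripper_width'])
im=snap('wrist','w9'); t=snap('top','t9'); crop('t9',90,390,80,280,'c_t9',2.6)
E
```

```text
t clock 9.8 pos [458.  -28.5 155.7] yaw 2.11 | tx -0.029 ty -1.392 tz 0.063 spin -0.046 rows>=6
[ 0.32105578  0.26307127 -0.02200023] 24.372065135643602
```

View pics/c_t9.png

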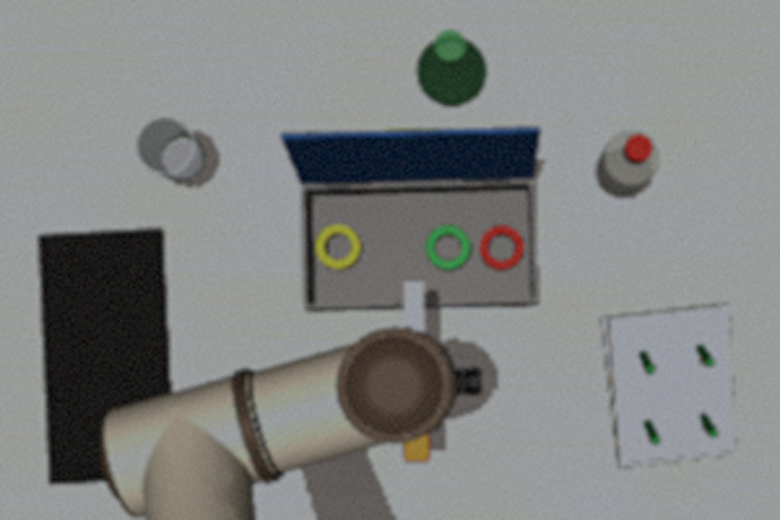

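View pics/w9.png

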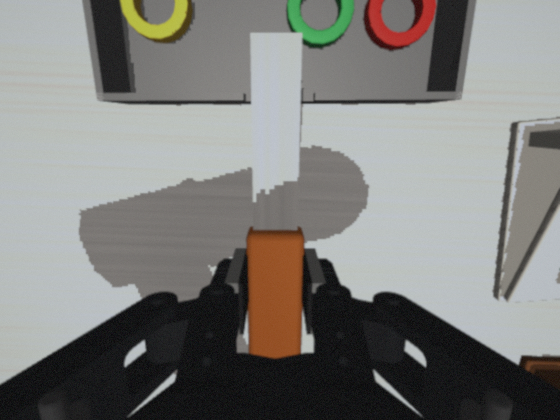

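The open lid leans back past upright, and exactly three rings are present: yellow, green and red. Next I'll take the spatula back to the mat.

Request:
{"method": "play_rows", "body": {"targets": [{"tx": -0.1,"ty": -0.2,"tz": 0,"spin": 0,"gripper": 1},{"tx": -0.1,"ty": -0.4,"tz": 0,"spin": 0,"gripper": 1},{"tx": -0.05,"ty": -0.6,"tz": 0,"spin": 0,"gripper": 1},{"tx": 0,"ty": -0.8,"tz": 0,"spin": 0,"gripper": 1},{"tx": 0.0,"ty": -0.95,"tz": 0,"spin": -0.04,"gripper": 1},{"tx": 0.0,"ty": -1,"tz": 0,"spin": -0.04,"gripper": 1},{"tx": 0.0,"ty": -1,"tz": 0,"spin": -0.04,"gripper": 1}]}}

```text
clock: 10.72
position: [448.1, 221.6, 154.4]
ee_rot: [0.999, 0.034, -0.0, 0.0]
contact_force: [-0.5, -0.6, -0.5]
gripper_width: 24.6
```

```bash
python3 - <<'E'
from h import *
plan([472.5,323.7,60],4.2); s=read_state(); print(s['contact_force'],s['gripper_width'])
E
```

```text
t clock 10.7 pos [448.1 221.6 154.4] yaw 3.90 | tx 0.125 ty -0.401 tz 0.377 spin -0.007 rows>=3
[-0.53779121 -0.63310578 -0.47417108] 24.57340260747325
```

Request:
{"method": "play_rows", "body": {"targets": [{"tx": 0.06,"ty": -0.2,"tz": 0.05,"spin": 0,"gripper": 1},{"tx": 0.125,"ty": -0.4,"tz": 0.2,"spin": 0,"gripper": 1},{"tx": 0.125,"ty": -0.4,"tz": 0.37,"spin": 0,"gripper": 1},{"tx": 0.125,"ty": -0.4,"tz": 0.37,"spin": 0,"gripper": 1},{"tx": 0.125,"ty": -0.4,"tz": 0.37,"spin": 0,"gripper": 1}]}}

```text
clock: 11.35
position: [473.3, 322.4, 63.7]
ee_rot: [0.999, 0.033, 0.001, -0.0]
contact_force: [0.7, -0.0, 0.3]
gripper_width: 24.4
```

```bash
python3 - <<'E'
from h import *
plan([472.5,323.7,21],4.2); s=read_state(); print(s['contact_force'],s['gripper_width'])
im=snap('wrist','w10'); C=cloud(im); print(np.round(C[100,275],1),np.round(C[280,275],1))
E
```

```text
t clock 11.3 pos [473.3 322.4  63.7] yaw 3.83 | tx -0.003 ty -0.005 tz 0.171 spin -0.008 rows>=1
[ 0.69479605 -0.01402604  0.27016407] 24.357787959617568
[551.1 327.2  57.1] [474.2 322.   63.6]
```

View pics/w10.png

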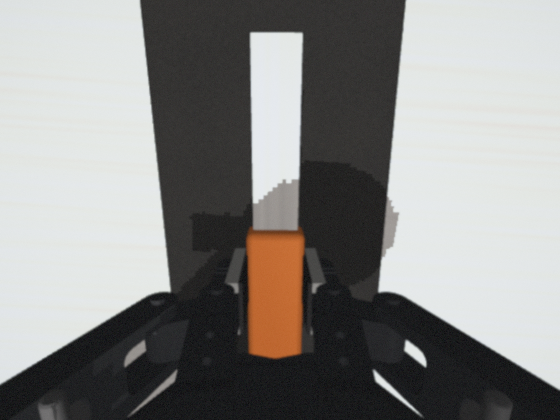

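The spatula is centred over the mat. I'll lower it 43 mm, release and rise.

Request:
{"method": "play_rows", "body": {"targets": [{"tx": 0,"ty": 0,"tz": 0.08,"spin": 0,"gripper": 1},{"tx": 0,"ty": 0,"tz": 0.15,"spin": 0,"gripper": 1},{"tx": 0,"ty": 0,"tz": 0.172,"spin": 0,"gripper": 1},{"tx": 0,"ty": 0,"tz": 0.173,"spin": 0,"gripper": 1},{"tx": 0,"ty": 0,"tz": 0.173,"spin": 0,"gripper": 1},{"tx": 0,"ty": 0,"tz": 0.173,"spin": 0,"gripper": -0.2},{"tx": 0,"ty": 0,"tz": 0.173,"spin": 0,"gripper": -0.2},{"tx": 0,"ty": 0,"tz": 0.173,"spin": 0,"gripper": -0.2},{"tx": 0,"ty": 0,"tz": 0.0,"spin": 0,"gripper": -0.2},{"tx": 0,"ty": 0,"tz": -0.2,"spin": 0,"gripper": -0.2},{"tx": 0,"ty": 0,"tz": -0.4,"spin": 0,"gripper": -0.2},{"tx": 0,"ty": 0,"tz": -0.5,"spin": 0,"gripper": -0.2}]}}

```text
clock: 12.9
position: [473.1, 323.8, 190.8]
ee_rot: [0.999, 0.034, 0.002, -0.002]
contact_force: [0.3, 0.7, -1.3]
gripper_width: 51.6
```

```bash
python3 - <<'E'
from h import *
im=snap('wrist','w11'); hc,e=spat(im); C=cloud(im)
plan([560,0,185],-88)
t=load('t9')
hsv=cv2.cvtColor(t['frame'],cv2.COLOR_RGB2HSV); H,S,V=[hsv[...,i].astype(int) for i in range(3)]
for n,m in [('y',(H>22)&(H<38)),('g',(H>45)&(H<85)),('r',(H<8)|(H>172))]:
    mm=m&(S>100); q=np.zeros_like(mm); q[150:200,205:300]=1; mm&=q
    r,P,b=mask_rect(t,mm,21); (c,rad)=cv2.minEnclosingCircle(P); print(n,np.round(c,1),rad,r[1])
E
```

```text
handle [446.4 321.5] [98.9 26.1]
handle dir 3.9029846
t clock 12.9 pos [474.2 324.6 193.4] yaw 3.93 | tx 0.253 ty 1.319 tz 0.028 spin 2.043 rows>=9
y [608.2  67.7] 25.342166900634766 (49.11985778808594, 46.88304901123047)
g [609.3 -54.8] 24.220823287963867 (47.07313919067383, 45.021644592285156)
r [ 609.9 -114.5] 24.909942626953125 (47.095394134521484, 47.15724563598633)
```

View pics/w11.png

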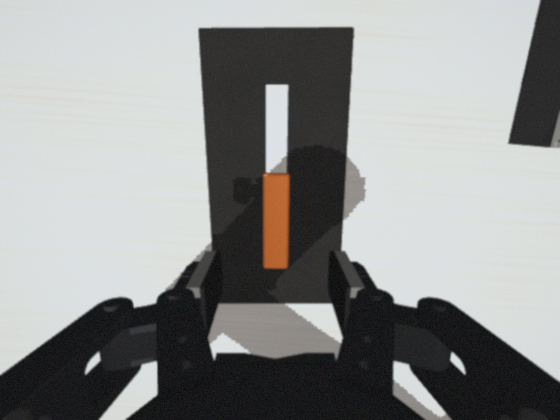

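The spatula lies flat and centred on the mat, origin about (496,325). The rings are at x≈609, y = 68, -55 and -114. Next I'll turn the jaws to the case's x and move toward the red ring.

Request:
{"method": "play_rows", "body": {"targets": [{"tx": 0.05,"ty": 0.2,"tz": 0,"spin": 0.2,"gripper": -0.5},{"tx": 0.1,"ty": 0.4,"tz": 0,"spin": 0.4,"gripper": -0.5},{"tx": 0.15,"ty": 0.6,"tz": 0,"spin": 0.6,"gripper": -0.5},{"tx": 0.2,"ty": 0.8,"tz": 0,"spin": 0.8,"gripper": -0.5},{"tx": 0.21,"ty": 0.9,"tz": 0,"spin": 1,"gripper": -0.5},{"tx": 0.21,"ty": 0.9,"tz": 0,"spin": 1,"gripper": -0.5}]}}

```text
clock: 13.7
position: [539.8, 100.4, 186.8]
ee_rot: [0.936, -0.352, -0.0, 0.0]
contact_force: [-0.0, -0.5, -0.0]
gripper_width: 64.3
```

```bash
python3 - <<'E'
from h import *
plan([609,0,190],-88); print(read_state()['joints'])
E
```

```text
t clock 13.7 pos [539.8 100.4 186.8] yaw -41.26 | tx 0.473 ty 0.119 tz -0.013 spin 1.039 rows>=5
[ 4.79131458e-01  3.07614279e-01 -2.64731953e-01 -1.66912121e-04
 -9.99424180e-01  3.71553102e-01]
```

Request:
{"method": "play_rows", "body": {"targets": [{"tx": 0.1,"ty": 0.03,"tz": 0,"spin": 0.2,"gripper": -0.5},{"tx": 0.2,"ty": 0.06,"tz": 0,"spin": 0.4,"gripper": -0.5},{"tx": 0.35,"ty": 0.09,"tz": 0,"spin": 0.6,"gripper": -0.5},{"tx": 0.47,"ty": 0.12,"tz": 0,"spin": 0.8,"gripper": -0.5},{"tx": 0.47,"ty": 0.12,"tz": 0,"spin": 1,"gripper": -0.5},{"tx": 0.47,"ty": 0.12,"tz": 0,"spin": 1,"gripper": -0.5}]}}

```text
clock: 14.45
position: [608.7, 2.9, 186.8]
ee_rot: [0.732, -0.681, -0.0, 0.0]
contact_force: [-0.8, 1.0, 0.4]
gripper_width: 64.0
```

```bash
cat >> h.py <<'E'
def ring(im,col,box=None,z=21):
    hsv=cv2.cvtColor(im['frame'],cv2.COLOR_RGB2HSV); H,S,V=[hsv[...,i].astype(int) for i in range(3)]
    m={'y':(H>22)&(H<38),'g':(H>45)&(H<85),'r':(H<8)|(H>172)}[col]&(S>90)&(V>70)
    if box: q=np.zeros(m.shape,bool); q[box[2]:box[3],box[0]:box[1]]=1; m&=q
    cn,_=cv2.findContours(m.astype(np.uint8),cv2.RETR_EXTERNAL,cv2.CHAIN_APPROX_NONE); c=max(cn,key=cv2.contourArea)
    uv=c[:,0,:]; P=onz(im,uv,z)[:,:2].astype(np.float32); ce,rad=cv2.minEnclosingCircle(P); el=cv2.fitEllipse(P)
    print(col,'px',uv.mean(0).round(),'enc',np.round(ce,1),round(rad,1),'ell',np.round(el[0],1),np.round(el[1],1)); return np.array(el[0])
E
python3 - <<'E'
from h import *
im=snap('wrist','w12'); plan([609,-114,120],-88)
for c in 'rg': ring(im,c)
E
```

```text
t clock 14.5 pos [608.6   3.  186.9] yaw -85.86 | tx 0.467 ty 0.032 tz 0.268 spin 0.047 rows>=3
r px [284.  59.] enc [ 610.6 -115.7] 24.8 ell [ 610.6 -115.8] [48.1 48.9]
g px [279. 131.] enc [610.1 -56.5] 24.3 ell [610.1 -56.5] [47.6 47.8]
```

View pics/w12.png

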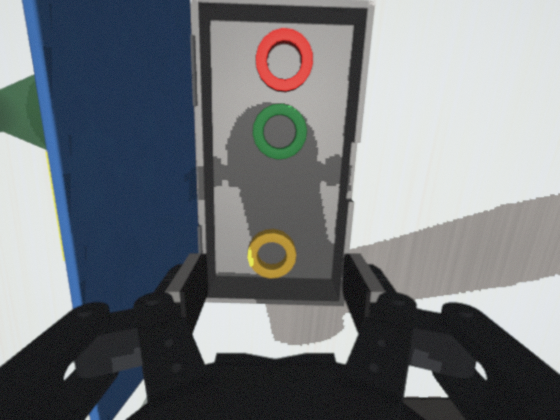

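The view shows three rings: red (284,59), green (279,131) and yellow (272,253). The blue lid lies back on the left. Red sits at (610.4,-115.4), and I'll go over it.

Request:
{"method": "play_rows", "body": {"targets": [{"tx": 0.2,"ty": 0.015,"tz": 0.05,"spin": 0.05,"gripper": -0.4},{"tx": 0.4,"ty": 0.025,"tz": 0.15,"spin": 0.05,"gripper": -0.4},{"tx": 0.473,"ty": 0.027,"tz": 0.35,"spin": 0.05,"gripper": -0.4},{"tx": 0.473,"ty": 0.027,"tz": 0.4,"spin": 0.05,"gripper": -0.4},{"tx": 0.473,"ty": 0.027,"tz": 0.4,"spin": 0.05,"gripper": -0.4}]}}

```text
clock: 15.12
position: [610.0, -115.3, 87.1]
ee_rot: [0.718, -0.696, -0.0, 0.001]
contact_force: [0.8, 0.0, 0.7]
gripper_width: 60.0
```

```bash
python3 - <<'E'
from h import *
im=snap('wrist','w13'); plan([610.4,-115.4,18],-88); print(read_state()['gripper_width'])
E
```

```text
t clock 15.2 pos [ 611.  -115.1   88.5] yaw -88.19 | tx 0.001 ty 0.003 tz 0.282 spin -0.004 rows>=2
59.720706774490324
```

View pics/w13.png

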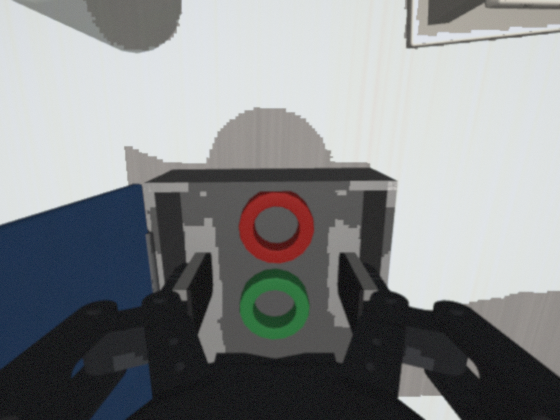

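```bash
python3 - <<'E'
from h import *
im=load('w13'); print(proj(im,[[610.4,-115.4,21],[611,-115,88]])); ring(im,'r'); ring(im,'g')
print(onz(im,[(275,227)],21))
E
```

```text
[[276.2750407  230.47009853]
 [275.76307208 281.34692419]]
r px [276. 226.] enc [ 610.7 -117.7] 25.6 ell [ 610.6 -117.5] [48.6 50.1]
g px [275. 306.] enc [610.1 -58.7] 25.7 ell [610.  -57.9] [48.  49.5]
[[ 611.30457288 -117.75754778   21.        ]]
```

The red ring is under the jaws to within 2 mm. I'll descend and grip.

Request:
{"method": "play_rows", "body": {"targets": [{"tx": 0.006,"ty": 0.002,"tz": 0.12,"spin": 0,"gripper": -0.4},{"tx": 0.006,"ty": 0.002,"tz": 0.24,"spin": 0,"gripper": -0.4},{"tx": 0.006,"ty": 0.002,"tz": 0.282,"spin": 0,"gripper": -0.4},{"tx": 0.006,"ty": 0.002,"tz": 0.282,"spin": 0,"gripper": -0.4},{"tx": 0.006,"ty": 0.002,"tz": 0.282,"spin": 0,"gripper": 1},{"tx": 0.006,"ty": 0.002,"tz": 0.282,"spin": 0,"gripper": 1},{"tx": 0.006,"ty": 0.002,"tz": 0.282,"spin": 0,"gripper": 1},{"tx": 0.006,"ty": 0.002,"tz": 0.15,"spin": 0,"gripper": 1},{"tx": 0.006,"ty": 0.002,"tz": -0.1,"spin": 0,"gripper": 1},{"tx": 0.006,"ty": 0.002,"tz": -0.3,"spin": 0,"gripper": 1},{"tx": 0.006,"ty": 0.002,"tz": -0.3,"spin": 0,"gripper": 1}]}}

```text
clock: 16.55
position: [612.5, -117.9, 168.4]
ee_rot: [0.717, -0.697, 0.004, -0.004]
contact_force: [0.3, -0.8, -1.6]
gripper_width: 47.8
```

```bash
python3 - <<'E'
from h import *
im=snap('wrist','w14'); plan([450,-190,190],-84); print(read_state()['gripper_width'],read_state()['contact_force'])
E
```

```text
t clock 16.6 pos [ 610.4 -117.7  165. ] yaw -88.39 | tx 0.271 ty 0.649 tz -0.104 spin -0.098 rows>=3
47.955165713878316 [ 0.09464568 -0.00238867 -1.83758365]
```

View pics/w14.png

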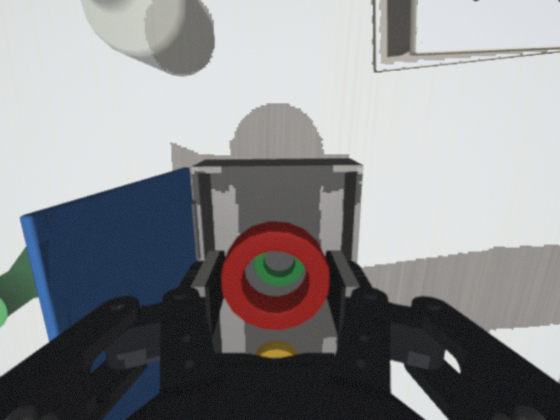

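The red ring is held, width 48. I'll move to a viewing pose at the rack.

Request:
{"method": "play_rows", "body": {"targets": [{"tx": 0.08,"ty": 0.2,"tz": -0.05,"spin": -0.05,"gripper": 1},{"tx": 0.18,"ty": 0.42,"tz": -0.15,"spin": -0.1,"gripper": 1},{"tx": 0.25,"ty": 0.62,"tz": -0.25,"spin": -0.1,"gripper": 1},{"tx": 0.27,"ty": 0.65,"tz": -0.25,"spin": -0.1,"gripper": 1},{"tx": 0.27,"ty": 0.65,"tz": -0.25,"spin": -0.1,"gripper": 1},{"tx": 0.27,"ty": 0.65,"tz": -0.25,"spin": -0.1,"gripper": 1}]}}

```text
clock: 17.35
position: [449.5, -189.4, 223.5]
ee_rot: [0.744, -0.668, -0.001, 0.001]
contact_force: [-0.1, 0.2, -1.3]
gripper_width: 47.7
```

```bash
python3 - <<'E'
from h import *
im=snap('wrist','w15'); plan([450,-190,190],-84); print(read_state()['gripper_width'],read_state()['contact_force'])
E
```

```text
t clock 17.4 pos [ 449.6 -189.4  223.5] yaw -83.84 | tx 0.003 ty -0.002 tz 0.134 spin 0.004 rows>=1
48.08259207993393 [ 0.68040537 -0.71536327 -2.8609852 ]
```

View pics/w15.png

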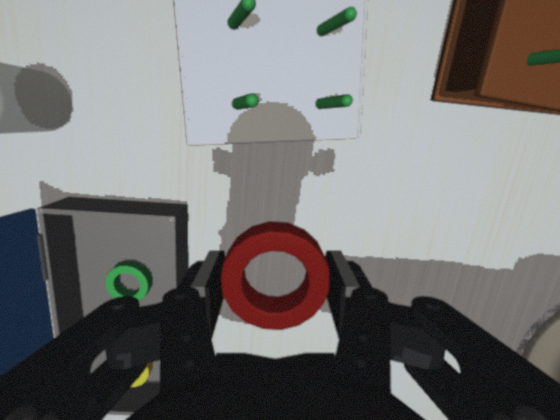

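All four pegs are visible, feet at about (236,103), (320,103), (235,22) and (322,30), with the red ring held level. I'll fit the deck plane and the peg axes from depth.

```bash
cat > rack.py <<'E'
from h import *
def rack(fn,db,gb):
    im=load(fn); C=cloud(im)
    hsv=cv2.cvtColor(im['frame'],cv2.COLOR_RGB2HSV); H,S,V=[hsv[...,i].astype(int) for i in range(3)]
    g=(H>45)&(H<90)&(S>90)
    q=np.zeros(g.shape,bool); q[db[2]:db[3],db[0]:db[1]]=1
    m=q&~cv2.dilate(g.astype(np.uint8),np.ones((9,9))).astype(bool)&(im['depth']>0)
    P=C[m]; A=np.c_[P[:,:2],np.ones(len(P))]; w=np.ones(len(P),bool)
    for _ in range(20):
        c=np.linalg.lstsq(A[w],P[w,2],rcond=None)[0]; r=P[:,2]-A@c; w=abs(r)<3
    n=np.array([-c[0],-c[1],1]); n/=np.linalg.norm(n)
    print('plane',np.round(c,4),'slope',np.degrees(np.arccos(n[2])).round(2),'up yaw',np.degrees(np.arctan2(c[1],c[0])).round(2),w.sum(),len(P))
    q[:]=0; q[gb[2]:gb[3],gb[0]:gb[1]]=1
    nn,l,st,ce=cv2.connectedComponentsWithStats((g&q).astype(np.uint8)); feet=[]
    for i in range(1,nn):
        if st[i][4]<40: continue
        k=(l==i)&(im['depth']>0); Q=C[k]; h=(Q-[0,0,c[2]])@n
        view=-im['world_to_cam'][:3,:3].T@im['world_to_cam'][:3,3]
        k2=(h>8)&(h<47); Q2=Q[k2]; F=Q2-np.outer(h[k2],n)
        # surface points lie towards camera; centre is ~ 4 mm behind along view dir perpendicular to n
        d=F.mean(0)-view; d-=n*(d@n); d/=np.linalg.norm(d)
        f=np.median(F,0)+d*3.9; feet.append(f)
        print('peg px',ce[i].round(),'n',k.sum(),'hmax',np.percentile(h,98).round(1),'foot',f.round(1),'std',F.std(0).round(1))
    return c,n,np.array(feet)
E
python3 - <<'E'
from rack import *
c,n,f=rack('w15',(190,350,3,130),(180,360,0,125))
for i in range(len(f)):
    for j in range(i): print(i,j,np.linalg.norm(f[i]-f[j]).round(1),(f[i]-f[j]).round(1))
print('n',n)
im=load('w15'); r=ring(im,'r',z=214)
C=cloud(im)
print('ring top z',np.median(C[230:240,265:285,2]),np.median(C[312:322,265:285,2]),C[275,228:236,2],C[275,315:324,2]) 
E
```

```text
plane [ 3.629000e-01  4.520000e-02 -1.029659e+02] slope 20.09 up yaw 7.09 17386 17387
peg px [241.  12.] n 382 hmax 50.9 foot [ 500.6 -329.1   63.9] std [1.7 1.5 0.6]
peg px [337.  21.] n 433 hmax 51.4 foot [ 426.2 -339.    36.3] std [1.2 2.  0.4]
peg px [246. 101.] n 263 hmax 51.4 foot [ 492.9 -268.2   63.8] std [0.9 2.1 0.2]
peg px [334. 101.] n 329 hmax 51.1 foot [ 418.4 -277.8   36.3] std [0.8 2.2 0.2]
1 0 80.0 [-74.4  -9.9 -27.5]
2 0 61.3 [-7.7 60.8 -0.1]
2 1 101.1 [66.7 70.8 27.4]
3 0 100.7 [-82.2  51.3 -27.6]
3 1 61.7 [-7.8 61.2 -0. ]
3 2 80.0 [-74.5  -9.6 -27.5]
n [-0.34084882 -0.04242425  0.9391604 ]
r px [275. 279.] enc [ 450.  -183.4] 26.9 ell [ 450.1 -183.4] [52.2 52.7]
ring top z 224.78079059988013 225.0490069338041 [226.65322019 225.18925569 225.34795325 225.37476842 225.36470884
 225.48368945 225.31227826 223.94192553] [225.47982756 225.4461502  224.39911528 225.46602193 225.96651773
 224.17571018 224.23964411 225.04926065 225.01238711]
```

The rack fit checks out: pegs 80.0 and 61.5 mm apart, 51 mm long, slope 20.1°, yaw 7.1°. The feet:

| Peg | x | y | z |
|---|---|---|---|
| peg0 | 426 | -339 | 36 |
| peg1 | 418 | -278 | 36 |
| peg2 | 501 | -329 | 64 |
| peg3 | 493 | -268 | 64 |

Now the ring's offset from the TCP and the waypoints along the peg axis.

```bash
cat >> h.py <<'E'
FEET=dict(p2=[500.6,-329.1,63.9],p0=[426.2,-339,36.3],p3=[492.9,-268.2,63.8],p1=[418.4,-277.8,36.3]); NP=np.array([-.341,-.0424,.9392])
def wayp(peg,s,off,dz):
    """TCP target for ring middle at s along the peg; off=ring centre-TCP (world xy), dz=ring middle z - TCP z"""
    p=np.array(FEET[peg])+s*NP; return np.array([p[0]-off[0],p[1]-off[1],p[2]-dz]).round(1)
E
python3 - <<'E'
from h import *
im=load('w15'); r=ring(im,'r',z=225); st=[449.6,-189.4]; off=r-st; print('off',off)
a=wayp('p2',75,off,-6.5); b=wayp('p2',21.3,off,-6.5); print(a,b); plan([a[0],a[1],190],-83); plan(a,-83); plan(b,-83)
E
```

```text
r px [275. 279.] enc [ 450.7 -189.4] 24.8 ell [ 450.7 -189.4] [48.1 48.5]
off [1.14307251 0.0138916 ]
[ 473.9 -332.3  140.8] [ 492.2 -330.    90.4]
t clock 17.4 pos [ 449.6 -189.4  223.5] yaw -83.84 | tx 0.579 ty -0.036 tz 0.134 spin -0.019 rows>=3
t clock 17.4 pos [ 449.6 -189.4  223.5] yaw -83.84 | tx 0.579 ty -0.036 tz 0.331 spin -0.019 rows>=3
t clock 17.4 pos [ 449.6 -189.4  223.5] yaw -83.84 | tx 0.578 ty -0.110 tz 0.532 spin -0.019 rows>=4
```

Request:
{"method": "play_rows", "body": {"targets": [{"tx": 0.2,"ty": -0.02,"tz": 0.05,"spin": 0,"gripper": 1},{"tx": 0.4,"ty": -0.036,"tz": 0.1,"spin": -0.02,"gripper": 1},{"tx": 0.579,"ty": -0.036,"tz": 0.13,"spin": -0.02,"gripper": 1},{"tx": 0.579,"ty": -0.036,"tz": 0.2,"spin": -0.02,"gripper": 1},{"tx": 0.579,"ty": -0.036,"tz": 0.32,"spin": -0.02,"gripper": 1},{"tx": 0.579,"ty": -0.036,"tz": 0.33,"spin": -0.02,"gripper": 1},{"tx": 0.579,"ty": -0.036,"tz": 0.33,"spin": -0.02,"gripper": 1}]}}

```text
clock: 18.27
position: [474.3, -332.8, 142.3]
ee_rot: [0.749, -0.662, -0.0, 0.0]
contact_force: [0.4, -0.6, -1.4]
gripper_width: 47.9
```

```bash
python3 - <<'E'
from h import *
im=snap('wrist','w16'); plan([492.2,-330,90.4],-83); print(read_state()['gripper_width'],read_state()['contact_force'])
snap('scene','s16'); crop('s16',160,290,210,310,'c_s16',5)
E
```

```text
t clock 18.3 pos [ 474.5 -332.9  143. ] yaw -82.91 | tx -0.003 ty -0.072 tz 0.211 spin 0.002 rows>=1
47.50365991649304 [-0.08506455 -0.43949999 -0.90326583]
```

View pics/w16.png

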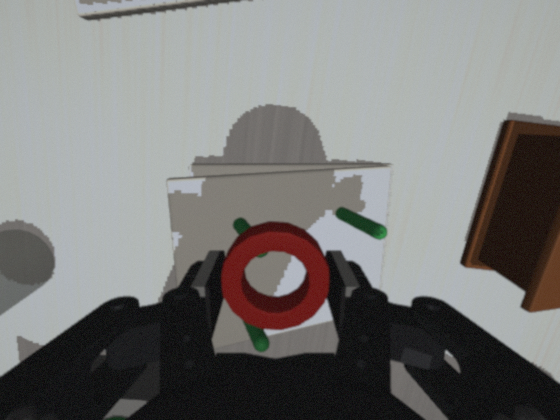

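View pics/c_s16.png

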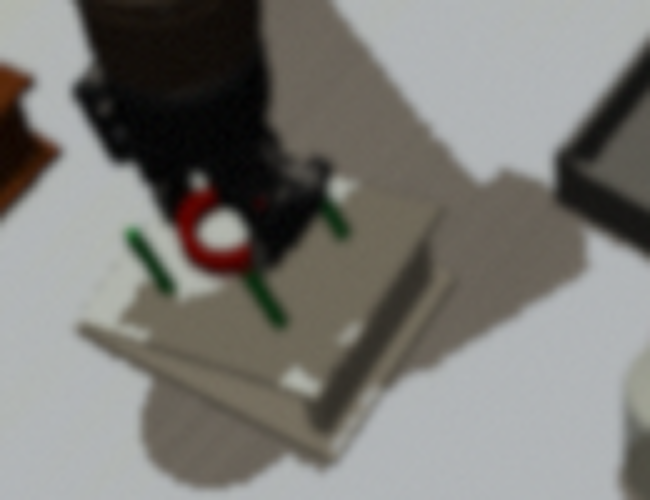

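The ring hovers just above peg 2's tip. I'll slide down along the peg axis.

Request:
{"method": "play_rows", "body": {"targets": [{"tx": 0,"ty": -0.015,"tz": 0.045,"spin": 0,"gripper": 1},{"tx": 0,"ty": -0.03,"tz": 0.09,"spin": 0,"gripper": 1},{"tx": 0,"ty": -0.045,"tz": 0.135,"spin": 0,"gripper": 1},{"tx": 0,"ty": -0.06,"tz": 0.18,"spin": 0,"gripper": 1},{"tx": 0,"ty": -0.072,"tz": 0.211,"spin": 0,"gripper": 1},{"tx": 0,"ty": -0.072,"tz": 0.211,"spin": 0,"gripper": 1}]}}

```text
clock: 19.12
position: [491.1, -330.4, 88.6]
ee_rot: [0.749, -0.662, -0.001, 0.0]
contact_force: [-0.4, -0.2, -1.3]
gripper_width: 48.3
```

```bash
python3 - <<'E'
from h import *
im=snap('wrist','w17'); plan([492.2,-330,90.4],-83); print(read_state()['gripper_width'],read_state()['contact_force'])
crop('w17',180,400,150,360,'c_w17',3)
E
```

```text
t clock 19.2 pos [ 491.2 -330.6   89.2] yaw -82.97 | tx -0.002 ty -0.004 tz -0.005 spin 0.001 rows>=1
48.367736184856135 [-0.56175241 -0.39069934 -1.13276877]
```

View pics/c_w17.png

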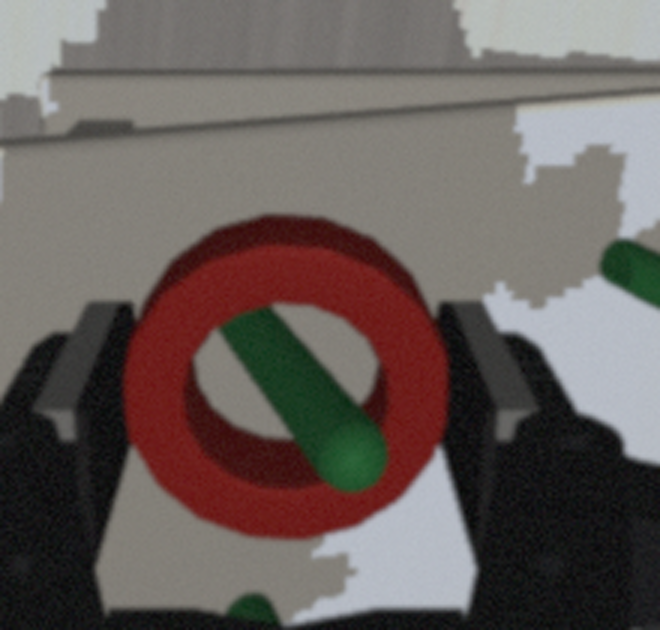

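The peg passes through the bore. I'll release and rise.

Request:
{"method": "play_rows", "body": {"targets": [{"tx": 0,"ty": 0,"tz": 0,"spin": 0,"gripper": -0.4},{"tx": 0,"ty": 0,"tz": 0,"spin": 0,"gripper": -0.4},{"tx": 0,"ty": 0,"tz": 0,"spin": 0,"gripper": -0.4},{"tx": 0,"ty": 0,"tz": -0.15,"spin": 0,"gripper": -0.4},{"tx": 0,"ty": 0,"tz": -0.35,"spin": 0,"gripper": -0.4},{"tx": 0,"ty": 0,"tz": -0.5,"spin": 0,"gripper": -0.4},{"tx": -0.2,"ty": -0.05,"tz": -0.5,"spin": 0,"gripper": -0.4},{"tx": -0.4,"ty": -0.15,"tz": -0.5,"spin": 0,"gripper": -0.4},{"tx": -0.4,"ty": -0.15,"tz": -0.5,"spin": 0,"gripper": -0.4}]}}

```text
clock: 20.3
position: [517.2, -224.0, 215.3]
ee_rot: [0.751, -0.661, 0.001, -0.0]
contact_force: [-0.5, 0.3, -1.2]
gripper_width: 59.8
```

```bash
python3 - <<'E'
from h import *
im=snap('wrist','w18'); plan([610.3,-57,185],-88); print(read_state()['gripper_width'],read_state()['contact_force'])
E
```

```text
t clock 20.4 pos [ 516.7 -225.4  215.1] yaw -82.81 | tx -0.621 ty -0.456 tz 0.121 spin 0.115 rows>=4
59.793711311680866 [-0.53222148  0.41275814  0.77932904]
```

View pics/w18.png

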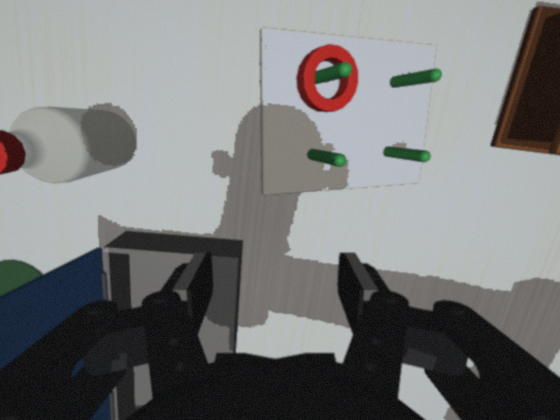

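The red ring at (328,78) is threaded on peg 2 and looks down on the deck. I'll check its height over the deck plane from depth.

```bash
cat >> h.py <<'E'
def oncheck(im,col,box,peg,c=(.3629,.0452,-102.966)):
    C=cloud(im); hsv=cv2.cvtColor(im['frame'],cv2.COLOR_RGB2HSV); H,S,V=[hsv[...,i].astype(int) for i in range(3)]
    m={'y':(H>20)&(H<38),'g':(H>45)&(H<85),'r':(H<8)|(H>172)}[col]&(S>90)&(V>70)&(im['depth']>0)
    q=np.zeros(m.shape,bool); q[box[2]:box[3],box[0]:box[1]]=1; m&=q; P=C[m]
    n=np.array([-c[0],-c[1],1]); n/=np.linalg.norm(n); h=(P-[0,0,c[2]])@n
    X=np.array([n[2],0,-n[0]]); X=np.array([c[0],c[1],c[0]**2+c[1]**2]); X/=np.linalg.norm(X); Y=np.cross(n,X)
    k=(h>11)&(h<22); F=P[k]-np.array(FEET[peg]); a=np.stack([F@X,F@Y],1).astype(np.float32); ce,r=cv2.minEnclosingCircle(a)
    print(col,peg,'top h pct5/50/95',np.percentile(h,[5,50,95]).round(1),'centre in peg frame',np.round(ce,1),'r',round(r,1))
    # tilt
    A=np.c_[a,np.ones(len(a))]; t=np.linalg.lstsq(A,h[k],rcond=None)[0]; print(' tilt',np.degrees(t[:2]).round(1),'top mid h',t[2].round(1))
E
python3 - <<'E'
from h import *
im=load('w18'); oncheck(im,'r',(290,365,35,120),'p2')
ring(load('w12'),'g'); ring(load('w12'),'y',(240,310,220,285))
E
```

```text
r p2 top h pct5/50/95 [ 7.4 15.6 16.9] centre in peg frame [-8.1  1. ] r 25.1
 tilt [-0.7 -0.3] top mid h 15.5
g px [279. 131.] enc [610.1 -56.5] 24.3 ell [610.1 -56.5] [47.6 47.8]
y px [250. 256.] enc [629.4  67. ] 11.1 ell [629.9  68.2] [ 6.3 22. ]
```

Red lies flat: top face 15.5-16 mm over the deck, centre at (-8,1) in peg 2's frame, inside the 13 mm limit. Next is green at (610,-58).

Request:
{"method": "play_rows", "body": {"targets": [{"tx": -0.2,"ty": -0.15,"tz": 0,"spin": 0.05,"gripper": -0.4},{"tx": -0.4,"ty": -0.3,"tz": 0.05,"spin": 0.115,"gripper": -0.4},{"tx": -0.618,"ty": -0.456,"tz": 0.15,"spin": 0.115,"gripper": -0.4},{"tx": -0.618,"ty": -0.456,"tz": 0.3,"spin": 0.115,"gripper": -0.4},{"tx": -0.618,"ty": -0.456,"tz": 0.48,"spin": 0.115,"gripper": -0.4},{"tx": -0.618,"ty": -0.456,"tz": 0.5,"spin": 0.115,"gripper": -0.4},{"tx": -0.618,"ty": -0.456,"tz": 0.5,"spin": 0.115,"gripper": -0.4}]}}

```text
clock: 21.22
position: [611.3, -60.4, 90.5]
ee_rot: [0.718, -0.696, 0.001, -0.0]
contact_force: [-0.2, 0.5, 0.0]
gripper_width: 59.9
```

```bash
python3 - <<'E'
from h import *
im=snap('wrist','w19'); r=ring(im,'g',(180,400,150,400)); plan([r[0],r[1],18],-88); print(read_state()['gripper_width'])
E
```

```text
g px [279. 230.] enc [610.1 -58.3] 25.6 ell [610.  -57.8] [47.8 50.1]
t clock 21.3 pos [611.8 -60.2  91.5] yaw -88.18 | tx -0.010 ty 0.008 tz 0.294 spin -0.004 rows>=2
59.53688045834317
```

View pics/w19.png

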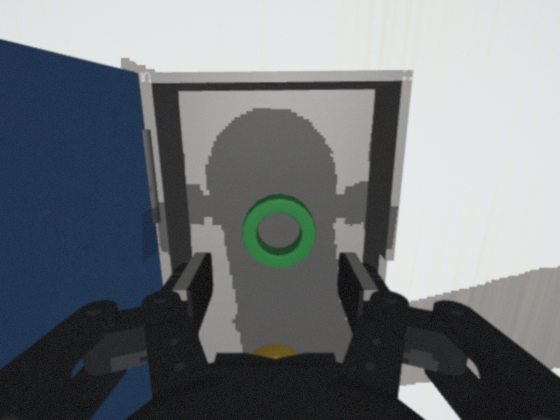

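Green is at (610,-58), right below the jaws. I'll grip and lift it.

Request:
{"method": "play_rows", "body": {"targets": [{"tx": -0.01,"ty": 0.008,"tz": 0.12,"spin": 0,"gripper": -0.4},{"tx": -0.01,"ty": 0.008,"tz": 0.25,"spin": 0,"gripper": -0.4},{"tx": -0.01,"ty": 0.008,"tz": 0.294,"spin": 0,"gripper": -0.4},{"tx": -0.01,"ty": 0.008,"tz": 0.294,"spin": 0,"gripper": -0.4},{"tx": -0.01,"ty": 0.008,"tz": 0.294,"spin": 0,"gripper": 1},{"tx": -0.01,"ty": 0.008,"tz": 0.294,"spin": 0,"gripper": 1},{"tx": -0.01,"ty": 0.008,"tz": 0.294,"spin": 0,"gripper": 1},{"tx": -0.01,"ty": 0.008,"tz": 0.15,"spin": 0,"gripper": 1},{"tx": -0.01,"ty": 0.008,"tz": -0.1,"spin": 0,"gripper": 1},{"tx": -0.01,"ty": 0.008,"tz": -0.35,"spin": 0,"gripper": 1},{"tx": -0.01,"ty": 0.008,"tz": -0.5,"spin": 0,"gripper": 1},{"tx": -0.01,"ty": 0.008,"tz": -0.5,"spin": 0,"gripper": 1}]}}

```text
clock: 22.78
position: [610.2, -56.8, 219.2]
ee_rot: [0.719, -0.696, 0.003, -0.004]
contact_force: [0.4, 1.1, -1.3]
gripper_width: 47.6
```

```bash
cat >> h.py <<'E'
def held(im,col,pos):
    """ring in hand: offset from TCP, top height"""
    C=cloud(im); hsv=cv2.cvtColor(im['frame'],cv2.COLOR_RGB2HSV); H,S,V=[hsv[...,i].astype(int) for i in range(3)]
    m={'y':(H>20)&(H<38),'g':(H>45)&(H<85),'r':(H<8)|(H>172)}[col]&(S>90)&(V>50)&(im['depth']>0)
    m[:, :200]=0; m[:,350:]=0; m[:200]=0; zt=np.percentile(C[m][:,2],85); r=ring(im,col,(200,350,200,345),z=zt)
    print('top z',zt.round(1),'dz mid',(zt-8-pos[2]).round(1),'off',(r-np.array(pos[:2])).round(1)); return r-np.array(pos[:2]),zt-8-pos[2]
E
python3 - <<'E'
from h import *
s=read_state(); im=snap('wrist','w20'); off,dz=held(im,'g',s['position']); print(s['gripper_width'],s['contact_force'])
for S in (75,21.3): w=wayp('p3',S,off,dz); print(w); plan(w,-83)
E
```

```text
g px [278. 269.] enc [611.6 -58.6] 26.3 ell [611.4 -57.7] [47.6 51. ]
top z 222.0 dz mid -5.2 off [ 1.2 -0.9]
47.59525676107263 [ 0.38788918  1.05750957 -1.34210896]
[ 466.1 -270.5  139.5]
t clock 22.8 pos [608.6 -56.8 216.3] yaw -88.17 | tx 0.837 ty 0.598 tz 0.304 spin -0.115 rows>=5
[ 484.4 -268.2   89. ]
t clock 22.8 pos [608.6 -56.8 216.3] yaw -88.17 | tx 0.830 ty 0.526 tz 0.506 spin -0.115 rows>=5
```

View pics/w20.png

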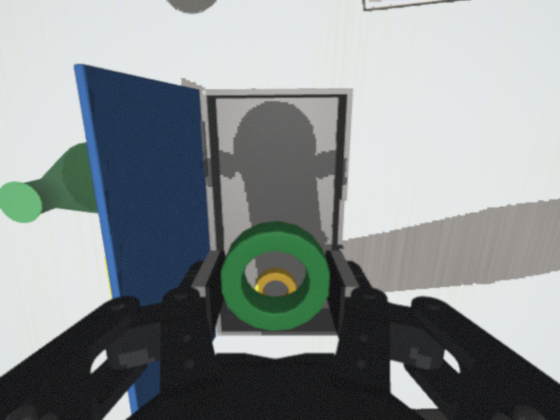

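Green is held level. Now over to peg 3.

Request:
{"method": "play_rows", "body": {"targets": [{"tx": 0.15,"ty": 0.1,"tz": 0,"spin": -0.05,"gripper": 1},{"tx": 0.35,"ty": 0.25,"tz": 0,"spin": -0.115,"gripper": 1},{"tx": 0.55,"ty": 0.4,"tz": 0.05,"spin": -0.115,"gripper": 1},{"tx": 0.75,"ty": 0.53,"tz": 0.08,"spin": -0.115,"gripper": 1},{"tx": 0.837,"ty": 0.598,"tz": 0.1,"spin": -0.115,"gripper": 1},{"tx": 0.837,"ty": 0.598,"tz": 0.15,"spin": -0.115,"gripper": 1},{"tx": 0.837,"ty": 0.598,"tz": 0.28,"spin": -0.115,"gripper": 1},{"tx": 0.837,"ty": 0.598,"tz": 0.3,"spin": -0.115,"gripper": 1},{"tx": 0.837,"ty": 0.598,"tz": 0.3,"spin": -0.115,"gripper": 1}]}}

```text
clock: 23.95
position: [466.0, -270.5, 139.0]
ee_rot: [0.75, -0.662, -0.001, 0.0]
contact_force: [0.0, -0.3, -0.4]
gripper_width: 47.7
```

```bash
python3 - <<'E'
from h import *
s=read_state(); im=snap('wrist','w21'); off,dz=held(im,'g',s['position']); print(s['gripper_width'],s['contact_force'])
for S in (75,21.3): w=wayp('p3',S,off,dz); print(w); plan(w,-83)
E
```

```text
g px [275. 280.] enc [ 467.4 -270.6] 24.2 ell [ 467.4 -270.7] [47.3 47.7]
top z 141.9 dz mid -5.2 off [ 1.4 -0.2]
47.68272601074143 [ 0.01871727 -0.25496551 -0.4466336 ]
[ 466.  -271.2  139.4]
t clock 24.0 pos [ 466.5 -270.7  139.8] yaw -82.91 | tx 0.002 ty 0.002 tz 0.002 spin 0.002 rows>=1
[ 484.3 -268.9   89. ]
t clock 24.0 pos [ 466.5 -270.7  139.8] yaw -82.91 | tx 0.001 ty -0.072 tz 0.203 spin 0.002 rows>=1
```

View pics/w21.png

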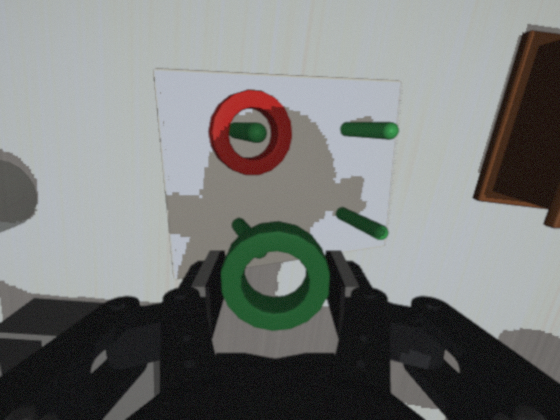

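The green ring is over peg 3's tip and red sits on peg 2 at (250,132). I'll slide down, release and rise.

Request:
{"method": "play_rows", "body": {"targets": [{"tx": 0,"ty": -0.015,"tz": 0.045,"spin": 0,"gripper": 1},{"tx": 0,"ty": -0.03,"tz": 0.09,"spin": 0,"gripper": 1},{"tx": 0,"ty": -0.045,"tz": 0.135,"spin": 0,"gripper": 1},{"tx": 0,"ty": -0.06,"tz": 0.18,"spin": 0,"gripper": 1},{"tx": 0,"ty": -0.072,"tz": 0.203,"spin": 0,"gripper": 1},{"tx": 0,"ty": -0.072,"tz": 0.203,"spin": 0,"gripper": 1}]}}

```text
clock: 24.75
position: [483.6, -268.7, 88.2]
ee_rot: [0.749, -0.662, -0.0, 0.0]
contact_force: [-0.1, -0.2, -1.9]
gripper_width: 47.1
```

```bash
python3 - <<'E'
from h import *
im=snap('wrist','w22'); plan([484.3,-268.9,89],-83); print(read_state()['gripper_width'],read_state()['contact_force'])
crop('w22',180,400,150,360,'c_w22',3)
E
```

```text
t clock 24.8 pos [ 483.7 -268.8   88.7] yaw -82.97 | tx 0.001 ty -0.002 tz -0.001 spin 0.001 rows>=1
47.6961630738285 [ 0.53677857 -0.17528507 -1.11860771]
```

View pics/c_w22.png

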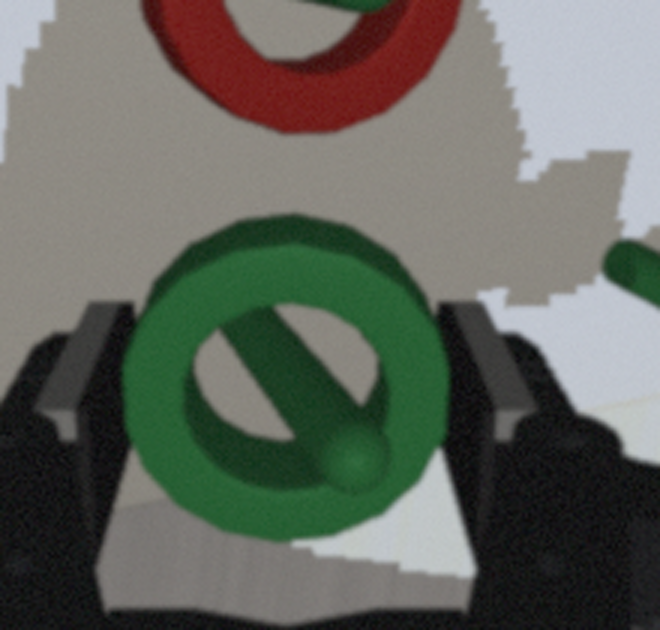

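Peg 3 is through green's bore. Release.

Request:
{"method": "play_rows", "body": {"targets": [{"tx": 0,"ty": 0,"tz": 0,"spin": 0,"gripper": -0.4},{"tx": 0,"ty": 0,"tz": 0,"spin": 0,"gripper": -0.4},{"tx": 0,"ty": 0,"tz": 0,"spin": 0,"gripper": -0.4},{"tx": 0,"ty": 0,"tz": -0.15,"spin": 0,"gripper": -0.4},{"tx": 0,"ty": 0,"tz": -0.35,"spin": 0,"gripper": -0.4},{"tx": 0,"ty": 0,"tz": -0.5,"spin": 0,"gripper": -0.4},{"tx": -0.2,"ty": -0.05,"tz": -0.5,"spin": 0,"gripper": -0.4},{"tx": -0.4,"ty": -0.15,"tz": -0.5,"spin": 0,"gripper": -0.4},{"tx": -0.4,"ty": -0.15,"tz": -0.5,"spin": 0,"gripper": -0.4}]}}

```text
clock: 25.92
position: [509.5, -162.3, 214.4]
ee_rot: [0.751, -0.661, 0.001, -0.001]
contact_force: [0.9, 0.3, -0.2]
gripper_width: 59.8
```

```bash
python3 - <<'E'
from h import *
im=snap('wrist','w23'); plan([609.5,66,200],-88); t=snap('top','t23')
ring(t,'y',(205,300,150,200))
hc,e=spat(t,(95,170,155,275))
E
```

```text
t clock 26.0 pos [ 509.  -163.6  214.2] yaw -82.80 | tx -0.861 ty -0.514 tz 0.057 spin 0.116 rows>=5
y px [220. 172.] enc [608.2  67.5] 25.5 ell [612.3  67.3] [37.2 46.7]
handle [402.1 345.9] [98.8 27.2]
handle dir 12.768263
```

View pics/w23.png

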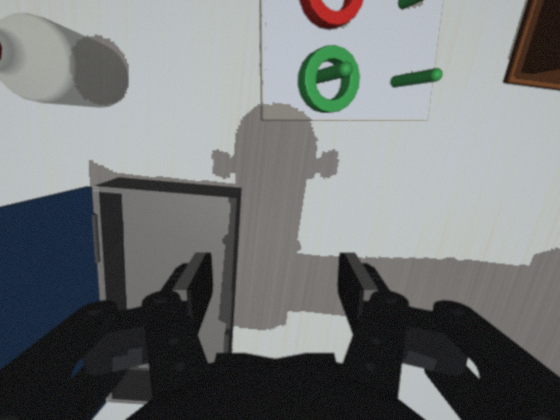

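View pics/t23.png

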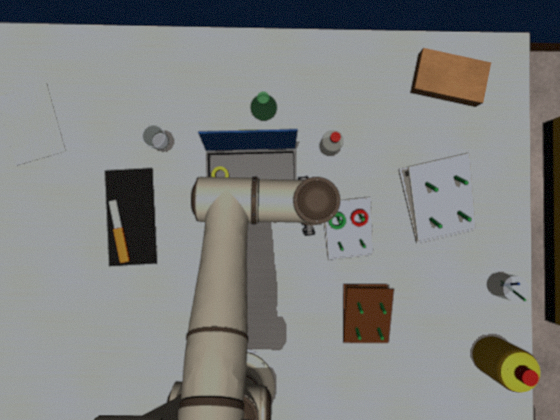

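Two things from these views:
- **Green:** it's on peg 3.
- **Spatula:** it has been knocked. Its handle centre is now (402,346) at yaw 12.8°, still on the mat, so I'll handle it after the rings.

Next is yellow at (608,67).

Request:
{"method": "play_rows", "body": {"targets": [{"tx": -0.2,"ty": -0.12,"tz": 0,"spin": 0.05,"gripper": -0.4},{"tx": -0.4,"ty": -0.25,"tz": 0,"spin": 0.115,"gripper": -0.4},{"tx": -0.6,"ty": -0.38,"tz": 0.05,"spin": 0.115,"gripper": -0.4},{"tx": -0.8,"ty": -0.5,"tz": 0.1,"spin": 0.115,"gripper": -0.4},{"tx": -0.861,"ty": -0.511,"tz": 0.25,"spin": 0.115,"gripper": -0.4},{"tx": -0.861,"ty": -0.511,"tz": 0.45,"spin": 0.115,"gripper": -0.4},{"tx": -0.861,"ty": -0.511,"tz": 0.5,"spin": 0.115,"gripper": -0.4},{"tx": -0.861,"ty": -0.511,"tz": 0.5,"spin": 0.115,"gripper": -0.4}]}}

```text
clock: 27.02
position: [609.4, 63.1, 88.8]
ee_rot: [0.718, -0.696, 0.0, 0.001]
contact_force: [-0.5, 0.1, 0.0]
gripper_width: 59.9
```

```bash
python3 - <<'E'
from h import *
oncheck(load('w23'),'g',(290,375,40,118),'p3')
im=snap('wrist','w24'); r=ring(im,'y',(180,400,150,345)); plan([r[0],r[1],18],-88); print(read_state()['gripper_width'])
E
```

```text
g p3 top h pct5/50/95 [ 8.9 15.9 48.4] centre in peg frame [-9.  2.] r 25.2
 tilt [-0.5 -0.3] top mid h 15.6Traceback (most recent call last):
  File "<stdin>", line 3, in <module>
  File "h.py", line 56, in ring
    uv=c[:,0,:]; P=onz(im,uv,z)[:,:2].astype(np.float32); ce,rad=cv2.minEnclosingCircle(P); el=cv2.fitEllipse(P)
                                                                                               ~~~~~~~~~~~~~~^^^
cv2.error: OpenCV(4.12.0) /io/opencv/modules/imgproc/src/shapedescr.cpp:361: error: (-201:Incorrect size of input array) There should be at least 5 points to fit the ellipse in function 'fitEllipseNoDirect'
```

View pics/w24.png

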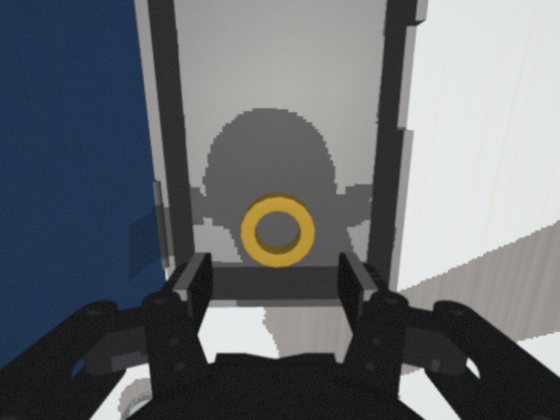

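Green is flat on peg 3 (top 15.6 mm, centre (-9,2)). Yellow appears at (278,230), its hue shifted by shadow, so I'll widen the mask.

```bash
sed -i "s/'y':(H>22)&(H<38)/'y':(H>13)\&(H<38)/; s/'y':(H>20)&(H<38)/'y':(H>13)\&(H<38)/" h.py; python3 - <<'E'
from h import *
im=load('w24'); r=ring(im,'y',(180,400,150,345)); plan([r[0],r[1],18],-88)
E
```

```text
y px [277. 230.] enc [608.9  63.9] 26.2 ell [609.   64.1] [48.6 51.7]
t clock 27.1 pos [610.2  63.5  90.2] yaw -88.20 | tx -0.002 ty 0.005 tz 0.289 spin -0.004 rows>=2
```

Request:
{"method": "play_rows", "body": {"targets": [{"tx": -0.004,"ty": 0.005,"tz": 0.12,"spin": 0,"gripper": -0.4},{"tx": -0.004,"ty": 0.005,"tz": 0.25,"spin": 0,"gripper": -0.4},{"tx": -0.004,"ty": 0.005,"tz": 0.289,"spin": 0,"gripper": -0.4},{"tx": -0.004,"ty": 0.005,"tz": 0.289,"spin": 0,"gripper": -0.4},{"tx": -0.004,"ty": 0.005,"tz": 0.289,"spin": 0,"gripper": 1},{"tx": -0.004,"ty": 0.005,"tz": 0.289,"spin": 0,"gripper": 1},{"tx": -0.004,"ty": 0.005,"tz": 0.289,"spin": 0,"gripper": 1},{"tx": -0.004,"ty": 0.005,"tz": 0.15,"spin": 0,"gripper": 1},{"tx": -0.004,"ty": 0.005,"tz": -0.1,"spin": 0,"gripper": 1},{"tx": -0.004,"ty": 0.005,"tz": -0.35,"spin": 0,"gripper": 1},{"tx": -0.004,"ty": 0.005,"tz": -0.5,"spin": 0,"gripper": 1},{"tx": -0.004,"ty": 0.005,"tz": -0.5,"spin": 0,"gripper": 1}]}}

```text
clock: 28.58
position: [609.6, 65.8, 218.8]
ee_rot: [0.719, -0.696, 0.002, -0.004]
contact_force: [-0.4, 0.1, -2.0]
gripper_width: 47.5
```

```bash
python3 - <<'E'
from h import *
s=read_state(); im=snap('wrist','w25'); off,dz=held(im,'y',s['position']); print(s['gripper_width'],s['contact_force'])
plan([500,-120,200],-83)
E
```

```text
y px [275. 274.] enc [610.9  62.9] 26.4 ell [610.9  63.3] [47.9 52.3]
top z 221.0 dz mid -5.9 off [ 1.4 -2.4]
47.45627176068104 [-0.35325129  0.10053458 -2.00153767]
t clock 28.6 pos [608.1  65.6 215.8] yaw -88.16 | tx 0.728 ty 0.456 tz 0.060 spin -0.115 rows>=4
```

View pics/w25.png

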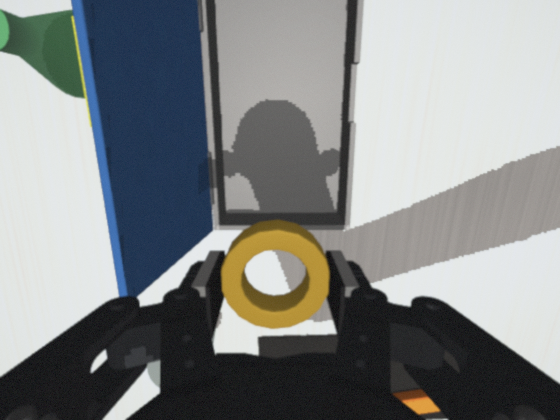

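Yellow is held level and the case is empty. I'll carry it to the low front row, peg 1.

Request:
{"method": "play_rows", "body": {"targets": [{"tx": 0.15,"ty": 0.1,"tz": 0,"spin": -0.05,"gripper": 1},{"tx": 0.35,"ty": 0.25,"tz": 0,"spin": -0.115,"gripper": 1},{"tx": 0.55,"ty": 0.35,"tz": 0,"spin": -0.115,"gripper": 1},{"tx": 0.73,"ty": 0.46,"tz": 0.05,"spin": -0.115,"gripper": 1},{"tx": 0.73,"ty": 0.46,"tz": 0.06,"spin": -0.115,"gripper": 1},{"tx": 0.73,"ty": 0.46,"tz": 0.06,"spin": -0.115,"gripper": 1}]}}

```text
clock: 29.38
position: [498.2, -120.9, 197.7]
ee_rot: [0.749, -0.663, -0.001, 0.001]
contact_force: [-0.0, -0.2, -0.5]
gripper_width: 47.5
```

```bash
python3 - <<'E'
from h import *
s=read_state(); im=snap('wrist','w26'); off,dz=held(im,'y',s['position']); print(s['gripper_width'],s['contact_force'])
for S in (75,25.6): w=wayp('p1',S,off,dz); print(w); plan(w,-83)
E
```

```text
y px [275. 275.] enc [ 499.9 -123.4] 26.4 ell [ 499.8 -123.1] [47.7 52.2]
top z 199.8 dz mid -5.9 off [ 1.6 -2.1]
47.5161364245185 [-0.01172518 -0.15462822 -0.46510973]
[ 391.2 -278.8  112.6]
t clock 29.4 pos [ 498.9 -120.5  198.2] yaw -82.95 | tx 0.576 ty 0.505 tz 0.343 spin 0.001 rows>=4
[ 408.1 -276.7   66.2]
t clock 29.4 pos [ 498.9 -120.5  198.2] yaw -82.95 | tx 0.576 ty 0.437 tz 0.528 spin 0.001 rows>=4
```

Request:
{"method": "play_rows", "body": {"targets": [{"tx": 0.15,"ty": 0.12,"tz": 0,"spin": 0,"gripper": 1},{"tx": 0.3,"ty": 0.27,"tz": 0,"spin": 0,"gripper": 1},{"tx": 0.48,"ty": 0.42,"tz": 0.02,"spin": 0,"gripper": 1},{"tx": 0.58,"ty": 0.505,"tz": 0.06,"spin": 0,"gripper": 1},{"tx": 0.58,"ty": 0.505,"tz": 0.2,"spin": 0,"gripper": 1},{"tx": 0.58,"ty": 0.505,"tz": 0.32,"spin": 0,"gripper": 1},{"tx": 0.58,"ty": 0.505,"tz": 0.34,"spin": 0,"gripper": 1},{"tx": 0.58,"ty": 0.505,"tz": 0.34,"spin": 0,"gripper": 1}]}}

```text
clock: 30.42
position: [392.3, -280.0, 114.2]
ee_rot: [0.75, -0.662, 0.0, 0.0]
contact_force: [0.5, -0.1, -1.5]
gripper_width: 47.6
```

```bash
python3 - <<'E'
from h import *
s=read_state(); im=snap('wrist','w27'); off,dz=held(im,'y',s['position']); print(s['gripper_width'],s['contact_force'])
for S in (75,25.6): w=wayp('p1',S,(1.5,-1),dz); print(w); plan(w,-83)
E
```

```text
y px [275. 275.] enc [ 393.8 -282.5] 26.4 ell [ 393.9 -282.1] [47.7 52.2]
top z 116.3 dz mid -5.9 off [ 1.7 -2.1]
47.58115211735738 [ 0.49740489 -0.12374629 -1.47596902]
[ 391.3 -280.   112.6]
t clock 30.5 pos [ 392.6 -280.2  114.8] yaw -82.89 | tx -0.001 ty 0.005 tz 0.009 spin 0.003 rows>=1
[ 408.2 -277.9   66.2]
t clock 30.5 pos [ 392.6 -280.2  114.8] yaw -82.89 | tx -0.001 ty -0.063 tz 0.194 spin 0.003 rows>=1
```

View pics/w27.png

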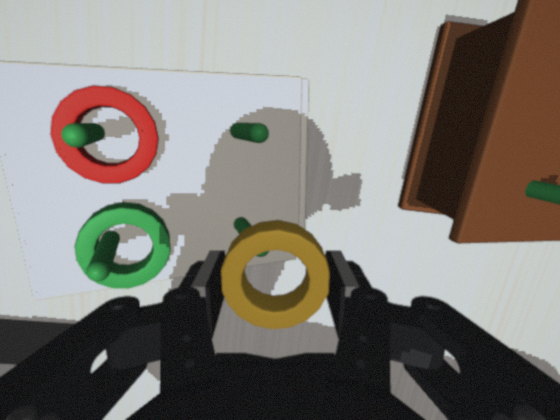

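Yellow is above peg 1's tip and well left of the brown rack. I'll slide down the peg axis.

Request:
{"method": "play_rows", "body": {"targets": [{"tx": 0,"ty": -0.008,"tz": 0.045,"spin": 0,"gripper": 1},{"tx": 0,"ty": -0.025,"tz": 0.09,"spin": 0,"gripper": 1},{"tx": 0,"ty": -0.04,"tz": 0.135,"spin": 0,"gripper": 1},{"tx": 0,"ty": -0.056,"tz": 0.175,"spin": 0,"gripper": 1},{"tx": 0,"ty": -0.063,"tz": 0.194,"spin": 0,"gripper": 1},{"tx": 0,"ty": -0.063,"tz": 0.194,"spin": 0,"gripper": 1}]}}

```text
clock: 31.22
position: [406.7, -278.2, 64.8]
ee_rot: [0.749, -0.662, -0.0, 0.0]
contact_force: [0.3, 0.8, -1.3]
gripper_width: 47.8
```

```bash
python3 - <<'E'
from h import *
im=snap('wrist','w28'); plan([408.2,-277.9,66.2],-83); print(read_state()['gripper_width'],read_state()['contact_force'])
crop('w28',100,400,150,360,'c_w28',2.6)
E
```

```text
t clock 31.3 pos [ 406.8 -278.3   65.2] yaw -82.97 | tx -0.001 ty -0.006 tz -0.004 spin 0.001 rows>=1
47.57408934522544 [ 1.39548335  0.18915194 -1.51203189]
```

View pics/c_w28.png

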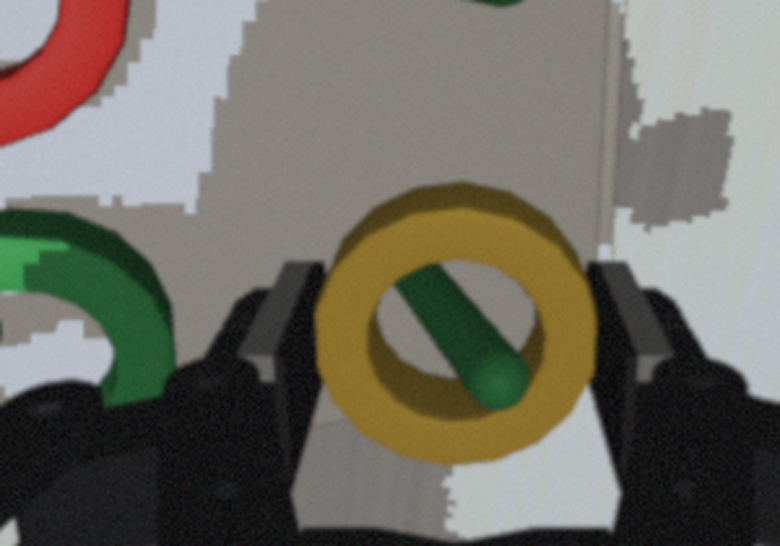

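The peg is through the bore and the rear finger clears the green ring. I'll release with a small opening and rise.

Request:
{"method": "play_rows", "body": {"targets": [{"tx": 0,"ty": 0,"tz": 0,"spin": 0,"gripper": -0.3},{"tx": 0,"ty": 0,"tz": 0,"spin": 0,"gripper": -0.3},{"tx": 0,"ty": 0,"tz": 0,"spin": 0,"gripper": -0.3},{"tx": 0,"ty": 0,"tz": -0.15,"spin": 0,"gripper": -0.3},{"tx": 0,"ty": 0,"tz": -0.35,"spin": 0,"gripper": -0.3},{"tx": 0,"ty": 0,"tz": -0.6,"spin": 0,"gripper": -0.3},{"tx": -0.2,"ty": 0,"tz": -0.7,"spin": 0,"gripper": -0.3},{"tx": -0.4,"ty": -0.1,"tz": -0.7,"spin": 0,"gripper": -0.3},{"tx": -0.4,"ty": -0.1,"tz": -0.7,"spin": 0,"gripper": -0.3},{"tx": -0.4,"ty": -0.1,"tz": -0.7,"spin": 0,"gripper": -0.3}]}}

```text
clock: 32.52
position: [419.2, -175.8, 240.3]
ee_rot: [0.749, -0.662, -0.0, 0.0]
contact_force: [0.3, 0.2, -0.9]
gripper_width: 55.2
```

```bash
python3 - <<'E'
from h import *
im=snap('wrist','w29'); t=snap('top','t29'); s=snap('scene','s29'); plan([600,-10,300],-88)
E
```

```text
t clock 32.7 pos [ 419.  -176.8  240. ] yaw -83.07 | tx -0.575 ty -0.799 tz -0.241 spin 0.110 rows>=5
```

View pics/w29.png

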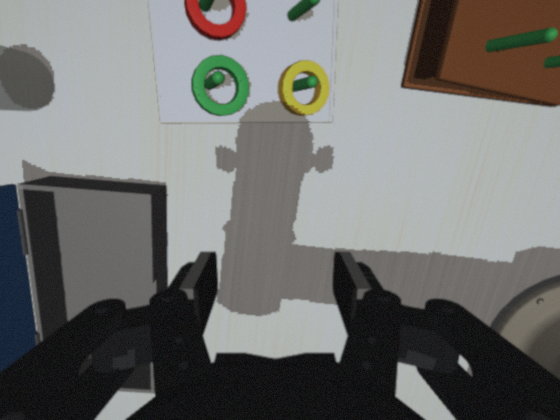

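View pics/s29.png

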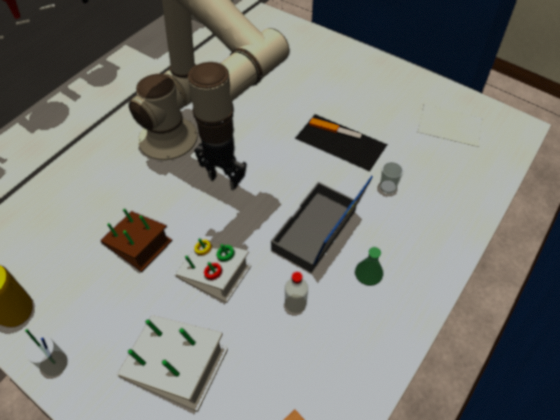

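```bash
python3 - <<'E'
from h import *
im=load('w29'); oncheck(im,'y',(270,340,50,122),'p1'); oncheck(im,'g',(180,262,45,122),'p3'); oncheck(im,'r',(180,252,0,45),'p2')
hc,e=spat(load('t29'),(95,170,155,275)); crop('t29',95,175,155,275,'c_t29',5)
# lid
s=load('s29'); C=cloud(load('t29')); P=C[125:155,200:300]; k=(P[...,2]>60)&(P[...,2]<200); Q=P[k]
A=np.c_[Q[:,1],Q[:,2],np.ones(len(Q))]; c=np.linalg.lstsq(A,Q[:,0],rcond=None)[0]; print('lid x=',c,'n',len(Q),Q.min(0),Q.max(0),'angle',np.degrees(np.arctan(c[1]))+90)
E
```

```text
y p1 top h pct5/50/95 [ 8.1 15.8 17.1] centre in peg frame [-10.1   2.2] r 24.9
 tilt [-0.3 -0. ] top mid h 15.6
g p3 top h pct5/50/95 [14.2 16.  48.6] centre in peg frame [-9.   2.8] r 24.6
 tilt [ 0.  -0.2] top mid h 15.8
r p2 top h pct5/50/95 [10.  15.7 17.1] centre in peg frame [-8.6  2.5] r 24.6
 tilt [-0.5  0.4] top mid h 15.5
handle [402.1 345.9] [98.8 27.2]
handle dir 12.770026
lid x= [-4.04535861e-02  1.98693430e-01  6.66515976e+02] n 1807 [ 674.82322597 -148.75791853   60.03232328] [713.37923199 105.27075703 189.69869142] angle 101.23793274501064
```

View pics/c_t29.png

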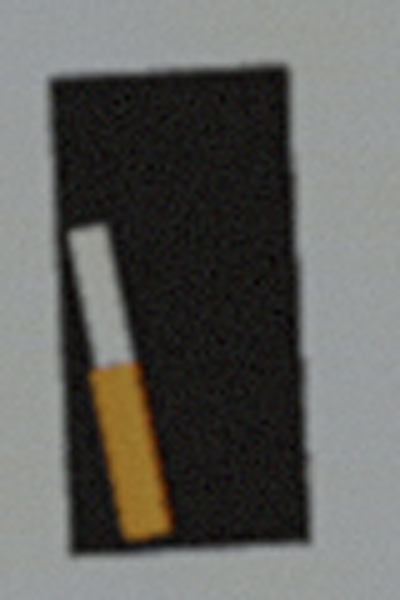

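All three rings are flat on the deck: tops 15.5-15.8 mm, offsets 8-10 mm downhill, inside 13. The lid is at about 1.77 rad. The spatula's knocked position is still wholly on the mat. I'll shut the lid now with closed fingers from behind. The flask at (805,-56) is only 110 mm high and the fingertips stay above that.

Request:
{"method": "play_rows", "body": {"targets": [{"tx": -0.1,"ty": -0.2,"tz": -0.1,"spin": 0.05,"gripper": 1},{"tx": -0.2,"ty": -0.4,"tz": -0.14,"spin": 0.11,"gripper": 1},{"tx": -0.3,"ty": -0.6,"tz": -0.14,"spin": 0.11,"gripper": 1},{"tx": -0.4,"ty": -0.8,"tz": -0.14,"spin": 0.11,"gripper": 1},{"tx": -0.45,"ty": -0.9,"tz": -0.14,"spin": 0.11,"gripper": 1},{"tx": -0.45,"ty": -0.9,"tz": -0.14,"spin": 0.11,"gripper": 1}]}}

```text
clock: 33.42
position: [630.0, -36.9, 273.3]
ee_rot: [0.72, -0.694, -0.001, 0.001]
contact_force: [-0.1, -0.1, -0.6]
gripper_width: -0.1
```

```bash
python3 - <<'E'
from h import *
plan([740,-24,262],-88); print(read_state()['gripper_width'])
E
```

```text
t clock 33.4 pos [630.  -36.9 273.3] yaw -87.95 | tx -0.036 ty -0.442 tz 0.044 spin 0.001 rows>=2
-0.05894933074575139
```

Request:
{"method": "play_rows", "body": {"targets": [{"tx": -0.02,"ty": -0.2,"tz": 0,"spin": 0,"gripper": 1},{"tx": -0.036,"ty": -0.4,"tz": 0,"spin": 0,"gripper": 1},{"tx": -0.036,"ty": -0.45,"tz": 0,"spin": 0,"gripper": 1},{"tx": -0.036,"ty": -0.45,"tz": 0.02,"spin": 0,"gripper": 1},{"tx": -0.036,"ty": -0.45,"tz": 0.02,"spin": 0,"gripper": 1}]}}

```text
clock: 34.05
position: [739.8, -24.8, 269.8]
ee_rot: [0.719, -0.695, -0.001, 0.001]
contact_force: [-0.7, -0.5, -0.3]
gripper_width: -0.1
```

```bash
python3 - <<'E'
from h import *
plan([740,-24,165],-88); im=snap('wrist','w30'); snap('scene','s30'); crop('s30',230,400,100,280,'c_s30',3.3)
C=cloud(load('w30'))
E
```

```text
t clock 34.0 pos [739.8 -24.8 269.8] yaw -88.00 | tx -0.003 ty -0.002 tz 0.419 spin 0.000 rows>=2
```

View pics/w30.png

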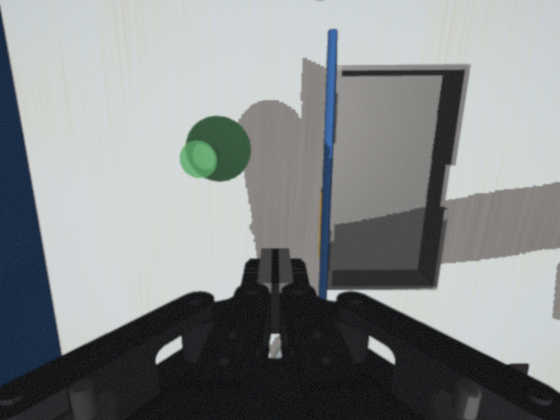

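View pics/c_s30.png

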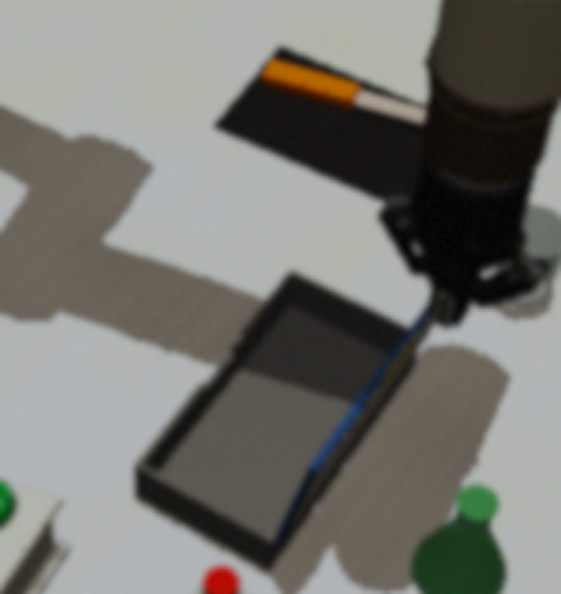

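The fingers (275,265) are behind the lid edge (325,265) and the flask is clear. I'll descend to tip height ~164 and start pushing.

Request:
{"method": "play_rows", "body": {"targets": [{"tx": 0,"ty": 0,"tz": 0.15,"spin": 0,"gripper": 1},{"tx": 0,"ty": 0,"tz": 0.3,"spin": 0,"gripper": 1},{"tx": 0,"ty": 0,"tz": 0.368,"spin": 0,"gripper": 1},{"tx": 0,"ty": 0,"tz": 0.368,"spin": 0,"gripper": 1},{"tx": 0,"ty": 0.05,"tz": 0.368,"spin": 0,"gripper": 1},{"tx": 0,"ty": 0.1,"tz": 0.37,"spin": 0,"gripper": 1},{"tx": -0.005,"ty": 0.14,"tz": 0.375,"spin": 0,"gripper": 1},{"tx": -0.006,"ty": 0.18,"tz": 0.384,"spin": 0,"gripper": 1},{"tx": -0.006,"ty": 0.18,"tz": 0.384,"spin": 0,"gripper": 1}]}}

```text
clock: 35.28
position: [695.3, -23.8, 174.7]
ee_rot: [0.72, -0.694, -0.0, 0.0]
contact_force: [-0.6, 1.2, 0.5]
gripper_width: -0.3
```

```bash
python3 - <<'E'
from h import *
s=read_state(); print(s['contact_force'],s['wrist_torque']); im=snap('wrist','w31'); snap('scene','s31'); crop('s31',230,400,100,280,'c_s31',3.3)
for p in [(667,-25,171.6),(636,-25,160),(614,-25,143)]: plan(p,-88)
E
```

```text
[-0.55777122  1.17201481  0.51315746] [ 0.01072342 -0.05610842 -0.00860139]
t clock 35.4 pos [695.9 -23.9 174.3] yaw -87.92 | tx 0.000 ty 0.116 tz 0.011 spin 0.002 rows>=1
t clock 35.4 pos [695.9 -23.9 174.3] yaw -87.92 | tx -0.004 ty 0.239 tz 0.057 spin 0.002 rows>=1
t clock 35.4 pos [695.9 -23.9 174.3] yaw -87.92 | tx -0.007 ty 0.327 tz 0.125 spin 0.002 rows>=2
```

View pics/w31.png

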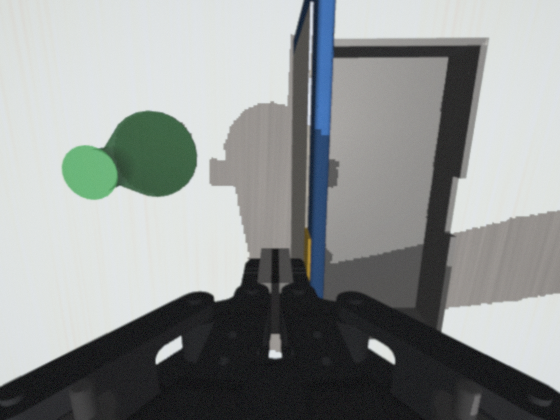

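View pics/c_s31.png

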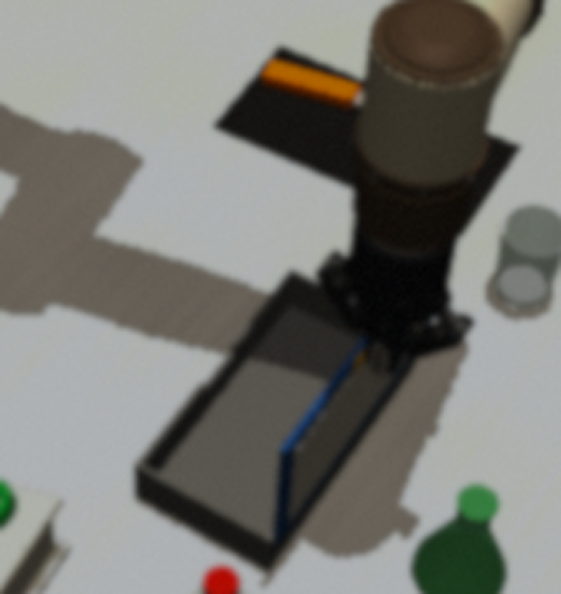

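The lid follows at about 1.5 rad with small forces. I'll follow the arc down.

Request:
{"method": "play_rows", "body": {"targets": [{"tx": 0,"ty": 0.06,"tz": 0.003,"spin": 0,"gripper": 1},{"tx": 0,"ty": 0.116,"tz": 0.011,"spin": 0,"gripper": 1},{"tx": -0.002,"ty": 0.18,"tz": 0.03,"spin": 0,"gripper": 1},{"tx": -0.004,"ty": 0.239,"tz": 0.057,"spin": 0,"gripper": 1},{"tx": -0.006,"ty": 0.288,"tz": 0.09,"spin": 0,"gripper": 1},{"tx": -0.007,"ty": 0.327,"tz": 0.125,"spin": 0,"gripper": 1},{"tx": -0.008,"ty": 0.368,"tz": 0.17,"spin": 0,"gripper": 1},{"tx": -0.008,"ty": 0.396,"tz": 0.21,"spin": 0,"gripper": 1},{"tx": -0.008,"ty": 0.396,"tz": 0.21,"spin": 0,"gripper": 1}]}}

```text
clock: 36.5
position: [596.1, -25.6, 120.7]
ee_rot: [0.72, -0.694, -0.001, 0.001]
contact_force: [-0.1, -0.6, -0.8]
gripper_width: 0.0
```

```bash
python3 - <<'E'
from h import *
s=read_state(); print(s['contact_force'],s['wrist_torque']); im=snap('wrist','w32'); snap('scene','s32'); crop('s32',230,400,100,280,'c_s32',3.3)
for p in [(587,-25,102),(583,-25,86.4),(580.5,-25,70)]: plan(p,-88)
E
```

```text
[-0.14008883 -0.59380054 -0.80982199] [ 0.00990111  0.00189409 -0.00442995]
t clock 36.6 pos [597.4 -25.4 121.8] yaw -87.91 | tx -0.003 ty 0.042 tz 0.079 spin 0.002 rows>=1
t clock 36.6 pos [597.4 -25.4 121.8] yaw -87.91 | tx -0.004 ty 0.058 tz 0.142 spin 0.002 rows>=1
t clock 36.6 pos [597.4 -25.4 121.8] yaw -87.91 | tx -0.004 ty 0.068 tz 0.207 spin 0.002 rows>=1
```

View pics/c_s32.png

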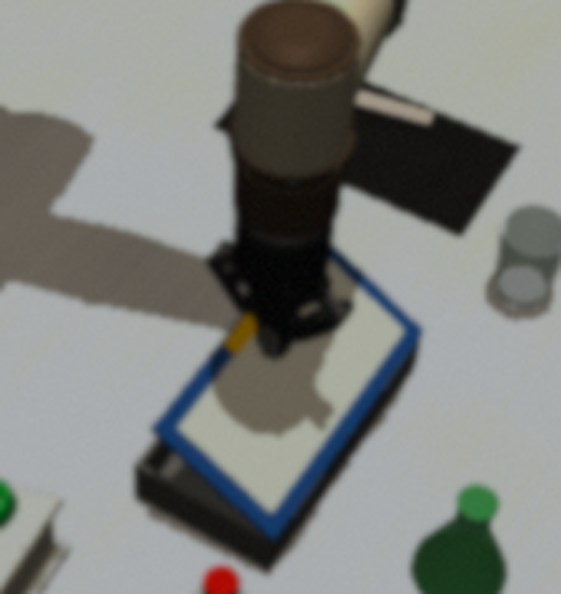

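The lid is at about 0.45 rad. I'll press it on down to shut.

Request:
{"method": "play_rows", "body": {"targets": [{"tx": -0.002,"ty": 0.022,"tz": 0.04,"spin": 0,"gripper": 1},{"tx": -0.003,"ty": 0.042,"tz": 0.079,"spin": 0,"gripper": 1},{"tx": -0.003,"ty": 0.05,"tz": 0.11,"spin": 0,"gripper": 1},{"tx": -0.004,"ty": 0.058,"tz": 0.142,"spin": 0,"gripper": 1},{"tx": -0.004,"ty": 0.06,"tz": 0.165,"spin": 0,"gripper": 1},{"tx": -0.004,"ty": 0.064,"tz": 0.185,"spin": 0,"gripper": 1},{"tx": -0.004,"ty": 0.064,"tz": 0.2,"spin": 0,"gripper": 1},{"tx": -0.004,"ty": 0.064,"tz": 0.2,"spin": 0,"gripper": 1}]}}

```text
clock: 37.6
position: [580.9, -25.0, 71.5]
ee_rot: [0.72, -0.694, -0.0, 0.0]
contact_force: [-0.7, 0.2, -0.1]
gripper_width: 0.1
```

```bash
python3 - <<'E'
from h import *
s=read_state(); print(s['contact_force'],s['position']); im=snap('wrist','w33'); C=cloud(im)
m=im['depth']>0
for uv in [(60,60),(60,150),(150,60),(150,150),(275,60),(275,150),(400,60),(400,150)]: print(uv,C[uv[1],uv[0]].round(1),im['frame'][uv[1],uv[0]])
E
```

```text
[-0.69298527  0.19688612 -0.14324178] [580.91769514 -25.04792652  71.52445507]
(60, 60) [ 674.  -114.5   57.3] [ 52  85 134]
(60, 150) [680.9 -77.5  55.1] [79 81 82]
(150, 60) [ 636.9 -115.9   57.8] [175 180 189]
(150, 150) [640.  -79.2  56.6] [177 182 193]
(275, 60) [ 585.5 -117.9   57.5] [178 183 193]
(275, 150) [584.2 -81.3  56.7] [133 130 123]
(400, 60) [ 514.  -129.9    1.2] [175 180 179]
(400, 150) [505.7 -78.9  -1.1] [177 183 179]
```

View pics/w33.png

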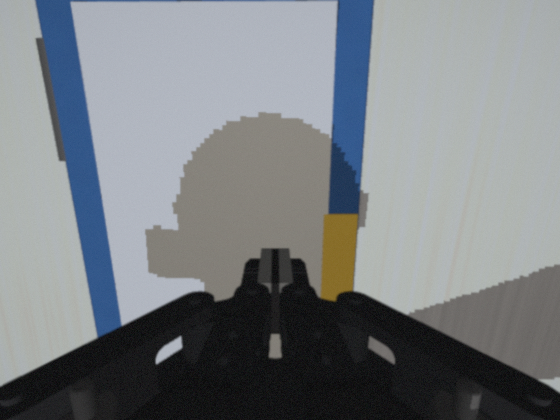

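The lid surface reads z 57 front and back, so it's level. A gentle extra press will confirm it's seated.

Request:
{"method": "play_rows", "body": {"targets": [{"tx": 0,"ty": 0,"tz": 0.006,"spin": 0,"gripper": 1},{"tx": 0,"ty": 0,"tz": 0.01,"spin": 0,"gripper": 1},{"tx": 0,"ty": 0,"tz": 0.01,"spin": 0,"gripper": 1}]}}

```text
clock: 38.02
position: [581.3, -25.0, 70.6]
ee_rot: [0.72, -0.694, 0.0, -0.0]
contact_force: [-1.4, 0.9, 5.4]
gripper_width: -0.2
```

```bash
python3 - <<'E'
from h import *
s=read_state(); print(s['contact_force'],s['position'])
E
```

```text
[-1.36865806  0.89365058  5.43217032] [581.34793713 -24.96900091  70.57044213]
```

The lid is firmly seated (5 N of resistance, tips at z 56.6). I'll rise and check the spatula's position from closer.

Request:
{"method": "play_rows", "body": {"targets": [{"tx": 0,"ty": 0,"tz": -0.2,"spin": -0.1,"gripper": 1},{"tx": -0.2,"ty": 0.1,"tz": -0.4,"spin": -0.3,"gripper": 0},{"tx": -0.4,"ty": 0.3,"tz": -0.6,"spin": -0.5,"gripper": -0.3},{"tx": -0.6,"ty": 0.45,"tz": -0.7,"spin": -0.7,"gripper": -0.3},{"tx": -0.8,"ty": 0.55,"tz": -0.7,"spin": -0.9,"gripper": -0.3},{"tx": -0.9,"ty": 0.6,"tz": -0.7,"spin": -1,"gripper": -0.3},{"tx": -0.9,"ty": 0.6,"tz": -0.7,"spin": -1,"gripper": -0.3}]}}

```text
clock: 38.9
position: [421.5, 197.3, 245.4]
ee_rot: [0.932, -0.363, 0.0, -0.001]
contact_force: [0.6, -0.7, 0.5]
gripper_width: 55.6
```

```bash
python3 - <<'E'
from h import *
plan([400,300,240],12.8)
E
```

```text
t clock 38.9 pos [421.5 197.3 245.4] yaw -42.55 | tx -0.341 ty -0.244 tz 0.023 spin -1.230 rows>=6
```

Request:
{"method": "play_rows", "body": {"targets": [{"tx": -0.17,"ty": -0.12,"tz": 0,"spin": -0.25,"gripper": -0.3},{"tx": -0.34,"ty": -0.24,"tz": 0,"spin": -0.5,"gripper": -0.3},{"tx": -0.34,"ty": -0.24,"tz": 0,"spin": -0.75,"gripper": -0.3},{"tx": -0.34,"ty": -0.24,"tz": 0,"spin": -1,"gripper": -0.3},{"tx": -0.34,"ty": -0.24,"tz": 0,"spin": -1,"gripper": -0.3},{"tx": -0.34,"ty": -0.24,"tz": 0,"spin": -1,"gripper": -0.3}]}}

```text
clock: 39.65
position: [401.9, 295.7, 244.2]
ee_rot: [1.0, 0.016, -0.0, 0.0]
contact_force: [-0.2, -0.1, -0.0]
gripper_width: 55.5
```

```bash
python3 - <<'E'
from h import *
im=snap('wrist','w34'); hc,e=spat(im); plan([400,300,240],12.8)
t=snap('top','t34')
r,P,b=mask_rect(t,np.pad((cv2.cvtColor(t['frame'],cv2.COLOR_RGB2HSV)[155:275,95:170,2]<60),((155,145),(95,390))),4); print(r)
E
```

```text
handle [403.3 344.7] [99.2 27.2]
handle dir 13.106924
t clock 39.7 pos [401.8 295.7 244.2] yaw 1.90 | tx -0.007 ty -0.017 tz 0.017 spin -0.242 rows>=2
((480.35479736328125, 343.7372131347656), (280.7384033203125, 177.48976135253906), 3.872471332550049)
```

View pics/w34.png

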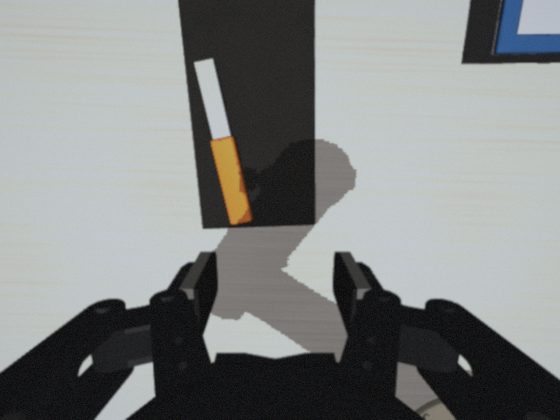

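View pics/t34.png

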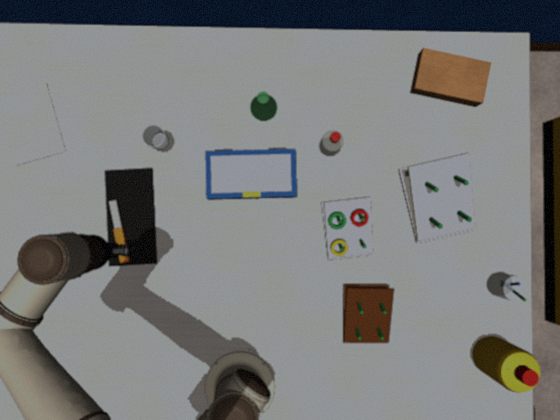

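The spatula is wholly on the mat, but its handle end (235,224) is only about 5 mm from the edge. There's plenty of time, so I'll pick it up and re-centre it.

```bash
python3 - <<'E'
from h import *
plan([428.5,350.6,120],13)
E
```

```text
t clock 39.8 pos [401.8 295.8 244.3] yaw 1.93 | tx 0.114 ty -0.215 tz 0.497 spin -0.246 rows>=3
```

Request:
{"method": "play_rows", "body": {"targets": [{"tx": 0.06,"ty": -0.11,"tz": 0.1,"spin": -0.12,"gripper": -0.3},{"tx": 0.114,"ty": -0.215,"tz": 0.3,"spin": -0.246,"gripper": -0.3},{"tx": 0.114,"ty": -0.215,"tz": 0.49,"spin": -0.246,"gripper": -0.3},{"tx": 0.114,"ty": -0.215,"tz": 0.5,"spin": -0.246,"gripper": -0.3},{"tx": 0.114,"ty": -0.215,"tz": 0.5,"spin": -0.246,"gripper": -0.3}]}}

```text
clock: 40.38
position: [428.9, 351.5, 120.8]
ee_rot: [0.993, 0.114, 0.001, -0.001]
contact_force: [0.5, 0.1, 0.8]
gripper_width: 55.6
```

```bash
python3 - <<'E'
from h import *
im=snap('wrist','w35'); hc,e=spat(im); e=e*np.sign(e[0]); g=hc+e*26; print(g); plan([g[0],g[1],19.5],13.1)
E
```

```text
handle [404.9 345.4] [100.1  26.2]
handle dir 13.371243
[430.20666122 351.39019203]
t clock 40.4 pos [429.1 351.9 121.6] yaw 13.14 | tx 0.002 ty 0.004 tz 0.408 spin 0.001 rows>=2
```

View pics/w35.png

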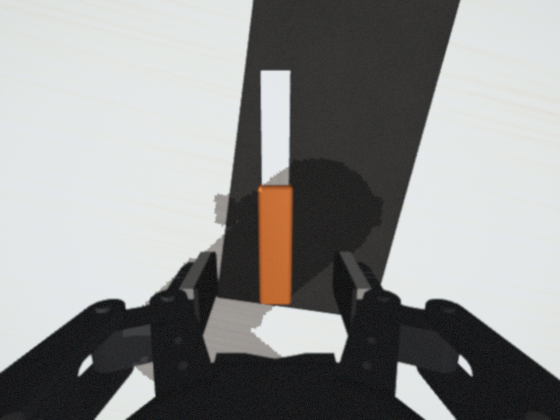

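The handle is aligned between the jaws. I'll grip and lift about 20 mm.

Request:
{"method": "play_rows", "body": {"targets": [{"tx": 0,"ty": 0.004,"tz": 0.2,"spin": 0,"gripper": -0.3},{"tx": 0,"ty": 0.004,"tz": 0.36,"spin": 0,"gripper": -0.3},{"tx": 0,"ty": 0.004,"tz": 0.407,"spin": 0,"gripper": -0.3},{"tx": 0,"ty": 0.004,"tz": 0.407,"spin": 0,"gripper": -0.3},{"tx": 0,"ty": 0.004,"tz": 0.407,"spin": 0,"gripper": 1},{"tx": 0,"ty": 0.004,"tz": 0.407,"spin": 0,"gripper": 1},{"tx": 0,"ty": 0.004,"tz": 0.407,"spin": 0,"gripper": 1},{"tx": 0,"ty": 0.004,"tz": 0.407,"spin": 0,"gripper": 1},{"tx": 0,"ty": 0.004,"tz": 0.35,"spin": 0,"gripper": 1},{"tx": 0,"ty": 0.004,"tz": 0.32,"spin": 0,"gripper": 1},{"tx": 0,"ty": 0.004,"tz": 0.32,"spin": 0,"gripper": 1}]}}

```text
clock: 41.8
position: [428.6, 350.4, 40.4]
ee_rot: [0.993, 0.114, 0.001, -0.001]
contact_force: [0.6, -0.6, -1.2]
gripper_width: 24.9
```

```bash
python3 - <<'E'
from h import *
s=read_state(); im=snap('wrist','w36'); C=cloud(im); print(s['gripper_width'],C[100,275].round(1),C[150,275].round(1),C[280,275].round(1)); plan([472,323.7,s['position'][2]],4.2)
E
```

```text
24.86742113394216 [504.7 367.5  33.6] [485.3 363.   33.8] [429.7 350.   40.6]
t clock 41.9 pos [428.3 350.1  39.8] yaw 13.13 | tx 0.146 ty 0.142 tz -0.002 spin 0.198 rows>=1
```

It's held level. I'll move to the mat centre, turn, lower, release and rise.

Request:
{"method": "play_rows", "body": {"targets": [{"tx": 0.07,"ty": 0.07,"tz": 0,"spin": 0.1,"gripper": 1},{"tx": 0.146,"ty": 0.142,"tz": 0,"spin": 0.2,"gripper": 1},{"tx": 0.146,"ty": 0.142,"tz": 0,"spin": 0.2,"gripper": 1},{"tx": 0.146,"ty": 0.142,"tz": 0.05,"spin": 0.2,"gripper": 1},{"tx": 0.146,"ty": 0.142,"tz": 0.08,"spin": 0.2,"gripper": 1},{"tx": 0.146,"ty": 0.142,"tz": 0.08,"spin": 0.2,"gripper": 1},{"tx": 0.146,"ty": 0.142,"tz": 0.08,"spin": 0.2,"gripper": -0.3},{"tx": 0.146,"ty": 0.142,"tz": 0.08,"spin": 0.2,"gripper": -0.3},{"tx": 0.146,"ty": 0.142,"tz": 0.08,"spin": 0.2,"gripper": -0.3},{"tx": 0.146,"ty": 0.142,"tz": -0.15,"spin": 0.2,"gripper": -0.3},{"tx": 0.146,"ty": 0.142,"tz": -0.4,"spin": 0.2,"gripper": -0.3},{"tx": 0.146,"ty": 0.142,"tz": -0.7,"spin": 0.2,"gripper": -0.3}]}}

```text
clock: 43.35
position: [471.7, 323.5, 203.4]
ee_rot: [0.999, 0.036, -0.0, 0.0]
contact_force: [1.3, 0.6, -0.2]
gripper_width: 55.5
```

```bash
python3 - <<'E'
from h import *
s=read_state(); im=snap('wrist','w37'); hc,e=spat(im); C=cloud(im); print(s['position'],s['gripper_width'])
E
```

```text
handle [445.1 321.6] [99.4 25.8]
handle dir 4.7469354
[471.69087291 323.48110981 203.41974561] 55.49736615099651
```

View pics/w37.png

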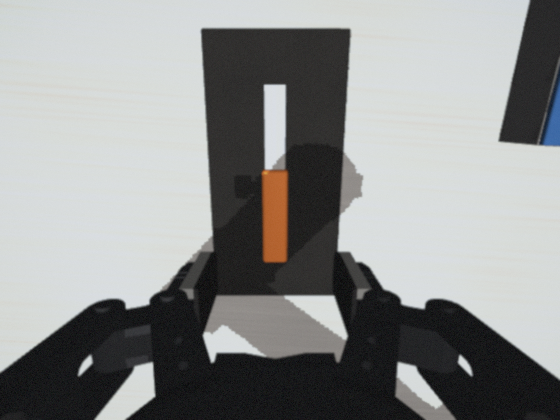

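The spatula is centred on the mat (handle (275,215), tip (275,84)). I'll back off and make the final checks.

Request:
{"method": "play_rows", "body": {"targets": [{"tx": -0.1,"ty": 0.2,"tz": -0.1,"spin": 0,"gripper": -0.3},{"tx": -0.3,"ty": 0.5,"tz": -0.2,"spin": 0,"gripper": -0.3},{"tx": -0.35,"ty": 0.7,"tz": -0.2,"spin": 0,"gripper": -0.3},{"tx": -0.35,"ty": 0.7,"tz": -0.2,"spin": 0,"gripper": -0.3},{"tx": -0.35,"ty": 0.7,"tz": -0.2,"spin": 0,"gripper": -0.3}]}}

```text
clock: 44.02
position: [397.3, 142.2, 252.1]
ee_rot: [0.999, 0.036, 0.001, -0.0]
contact_force: [1.0, 0.3, -0.4]
gripper_width: 55.8
```

```bash
python3 - <<'E'
from h import *
t=snap('top','t38'); s=snap('scene','s38'); hc,e=spat(t,(95,170,155,275)); t0=load('top0')
C=cloud(t); Q=C[155:190,212:290]; k=Q[...,2]<90; P=Q[k]; c=np.linalg.lstsq(np.c_[P[:,:2],np.ones(len(P))],P[:,2],rcond=None)[0]; print('lid slope rad',c[:2].round(4),'z',np.median(P[:,2]))
for n,b in [('bk',(140,180,120,155)),('wb',(318,350,125,160)),('fl',(245,282,88,125))]:
    d=cv2.absdiff(t['frame'],t0['frame'])[b[2]:b[3],b[0]:b[1]]; print(n,'mean diff',d.mean().round(2),d.max())
g=lambda im,m:None
oncheck(t,'y',(325,352,235,258),'p1'); oncheck(t,'r',(348,372,205,230),'p2'); oncheck(t,'g',(325,349,208,232),'p3')
print(read_state()['contact_force'],read_state()['clock'])
E
```

```text
handle [456.  323.4] [77.3 27. ]
handle dir 4.6508045
lid slope rad [0.0015 0.0009] z 57.280349139138025
bk mean diff 5.91 16
wb mean diff 5.97 15
fl mean diff 5.51 17
y p1 top h pct5/50/95 [ 8.1 14.4 18.9] centre in peg frame [-9.1  2.4] r 25.5
 tilt [-0.8 -0.8] top mid h 15.2
r p2 top h pct5/50/95 [ 4.7 14.7 18.9] centre in peg frame [-7.5  3.1] r 25.5
 tilt [-0.3 -1.1] top mid h 15.4
g p3 top h pct5/50/95 [ 9.4 15.1 45.5] centre in peg frame [-7.8  4.1] r 24.4
 tilt [1.5 1.7] top mid h 15.7
[0.63910905 0.76847088 0.7170765 ] 44.125
```

View pics/t38.png

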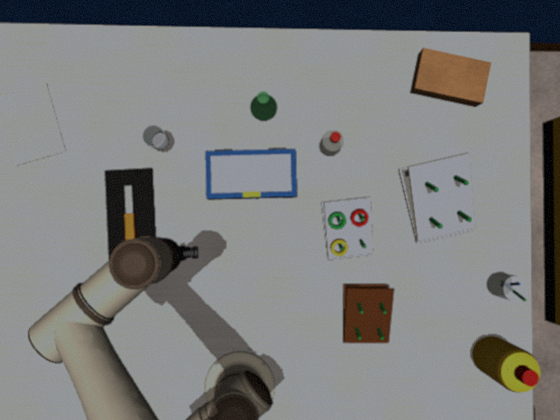

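View pics/s38.png

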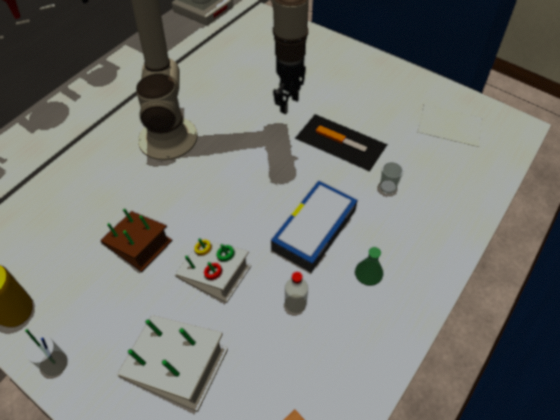

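The final views agree. The lid is flat (slope 0.0015 rad), all rings are on their pegs, and the spatula lies mid-mat with its lower end hidden by the arm only in the top view. Beaker, bottle and flask show no change. I'll hand in.

```bash
python3 -c "
from bench import job_done; print(job_done())"
```

```text
the job is handed in; nothing more can be done
None
```

The job is done and handed in at about 44 s. My last checks showed every end condition met, but the hand-in gives no verdict.

- **Lid opened:** I pried it up with the blade to about 0.40 rad, with the fingers well clear of it. The blade then swung it on to about 1.77 rad.
- **Rings:** Only three were in the case; white was absent. Red is on peg 2, green on peg 3 and yellow on peg 1. All lie flat, with tops 15–16 mm over the deck. Their centres are 8–10 mm downhill of the peg axis, inside the 13 mm limit.
- **Lid shut:** I closed it with the shut fingers. Its slope reads 0.0015 rad, and it resisted a light press with about 5 N.
- **Spatula:** It was knocked a few centimetres during the run, to about 5 mm from the mat's edge but still on it. I picked it up again and laid it flat near the mat's centre.
- **Beaker, wash bottle and flask:** None of them moved between the first and last pictures.

Two small disagreements showed up. The top camera put the rings' y about 3 mm off from the close wrist views, and I used the wrist values. In the last top picture the arm hid the end of the spatula's handle, so its final place rests on the wrist view just before.

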